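# Refit the dust tray of the bench disc sander and lock it

### The job

Put the emptied dust tray back into the base of the bench disc sander: slide it in through the opening, lining it up by feel against the guide rail on the right inside, and push it gently home, past the catch, until its front plate sits flush on the sander. Never force it: if it meets something hard, ease back and shift it sideways. Then turn the turn-button upright so that it locks the tray in, and leave everything else on the bench where it is.

Things in the scene. Friction and masses are not known exactly. Their poses are not given: they have to be found in the camera images.
- sander: Bench disc sander, fixed; grey sheet-metal base 220 (x) x 210 (y) x 80 mm high, origin at the centre of its underside on the bench top. x points into the bay, z up: the front face with the opening is the plane x = -110 mm. It has no bottom; the tray slides on the bench top. The disc and table on top stand over 70 mm, the motor (230 mm high) over 90 mm behind the front.
- mouth (a point): Centre of the opening in the front face, 23 mm above the bench; opening 148 mm wide, 46 mm high from the bench top up. Axes as the sander's. 'Left' is +y, 'right' -y. More than 40 N between tray and sander is too much.
- bay (a point): Point 90 mm behind the mouth's centre. Hidden inside: two steel guide rails along x, 103 mm apart, for the 100 mm pan. They are clamped in slots as one set; their middle may lie up to 13 mm left or right of the opening's: found only by feel. The right one starts 12 mm, the left one 78 mm behind the front face; blunt ends. A nose 20 to 70 mm inside can be moved right until it touches the long rail.
- catch (a point): Nominal place (rails midway) of a sprung steel ball in the left rail, 92 mm behind the front face, 22 mm above the bench. It presses the pan's left wall; the pan's nose meets it about 40 mm before home, a bump of up to about 8 N of push, and it drops into a notch in the wall when the tray is home. A pan within about 2 mm of the right rail clears the left rail's end.
- tray: Dust tray, loose and upright on the bench, 0.18 kg: aluminium pan 100 wide (y), 130 long (x), 36 mm high, its front plate 176 wide x 4 thick, from 3 to 50 mm high. Origin: on the plate's back face, middle, at the underside. x points from handle through plate to the pan's nose (130 mm from the origin), the way it goes in; z up. The left nose corner is bent in by about 5 mm.
- tray_handle (a point): Centre of the upright black fin that is the tray's handle, 38 mm above the bench, axes as the tray's. The fin is 16 mm thick (y), 46 mm long (x), and reaches from 12 to 62 mm above the bench. The plate's front face lies 26 mm, its back face 30 mm, the nose 160 mm along +x. With the tray home this point is 30 mm in front of the sander's front face.
- plate_back (a point): Point on the back face of the tray's front plate, on its middle line, 26.5 mm above the bench; axes as the tray's. Home: the back face lies flat against the sander's front face.
- turn_button (a joint): Turn-button, steel bar 68 x 14 x 6 mm on the front face, pivot 50 mm right of the opening's middle, 66 mm above the bench, 10 mm in front of the face. 0: level (open), peg to the right; grows as the peg rises, parallel to the face; 1.57 rad: upright, peg up, short end (27 mm) down before the plate, 3 mm play. Stops -0.30, 1.60; stiff (0.1 N m), stays where left.
- button_peg (a point): Middle of the turn-button's black peg, a round bar 12 mm thick, 32 mm long, standing out along the sander's -x; 40 mm from the pivot, 29 mm in front of the front face. Turns with the button.
- brush: Bystander, not to be moved: bench brush with wooden handle and dark bristles, 254 mm long; origin at the centre of its underside.
- beech_offcut: Bystander, not to be moved: pale beech offcut 220 x 45 x 30 mm; origin at the centre of its underside.
- sample_panel: Bystander, not to be moved: stained brown sample panel 240 x 130 x 20 mm; origin at the centre of its underside.
- pencil: Bystander, not to be moved: flat carpenter's pencil, 160 mm; origin at the centre of its underside.
- spanner: Bystander, not to be moved: small open-ended spanner, 180 mm; origin at the centre of its underside.
- tape: Bystander, not to be moved: masking tape roll lying flat, 105 mm; origin at the centre of its underside.
- planed_block: Bystander, not to be moved: planed wood block 60 x 50 x 40 mm; origin at the centre of its underside.

How it is judged:
By the outcome, as a careful person would: the job done as asked, in the order asked, and still so for the second after the job is handed in, with the robot touching nothing.
It also fails if it takes over 72 s, if anything falls off the work surface, if the arm or the gripper's body presses on something with over 40 N, if the wrist force passes 120 N, or if a joint passes its speed limit or range.

### The arm

A 6-joint arm with a two-finger parallel gripper is mounted at the origin on a cart in front of the work surface, level with it; the furniture and walls round the work are solid. World frame = base frame: x ahead of the robot, y to its left, z up, the work surface at z = 0. Lengths are in mm, angles in rad, forces in N, time in s.
With the tool pointing down it reaches from about 350 to 925 mm from the base axis. Payload 6.4 kg.
Tool frame: the origin (TCP) lies midway between the tips of the shut fingers; the grasp point (between the pads) lies 19 mm behind it; z points along the fingers, x is the direction in which the jaws open and shut, and the axes are right-handed (so a half turn about z gives the same grasp; the last joint's range is limited). The gripper opens to 85 mm and grips with 20 to 120 N. Pads are 22 mm wide; open, the fingers measure 114 mm over their backs; the gripper's body (76 mm by 85 mm) begins 54 mm behind the grasp point. The pads swing forward as they close: fully open they stand 13 mm farther back than shut.
Start: joints at [-1.308, 0.245, 1.558, -0, 1.339, -0.174], TCP at [274.983, -588.981, 231.29] pointing down, gripper open.
Joint ranges: [-3.13, 3.13], [-1.02, 2.26], [0.13, 2.54], [-0.95, 4.09], [0.21, 2.88], [-2.74, 2.74]. Speed limits (rad/s): [2.57, 2.57, 3.14, 3.14, 3.14, 3.14].

### API

Orientations are given as a unit quaternion [w, x, y, z].
In Python, from plant import observe, cams, order, spot_in gives the robot as it stands.
- The arm moves only by the shell command python3 -m inch 'ROWS'. ROWS is text: rows parted by semicolons, each of 7 numbers parted by spaces: the shift along the tool's x, y, z as a fraction of full scale, then the turn, a rotation vector about the tool's x, y, z as a fraction of full scale, then the opening, from -1 (shut) to 1 (fully open), so that 0 is half open. In form: tx ty tz ax ay az grip; .... A call has 1 to 20 rows; each row is the pose to reach, as a shift and turn from the pose commanded when the call began, along the tool's axes at that moment; what a row does not reach only later rows make up. Full scale, the value 1, is 1000 mm for a shift and pi/4 rad for a turn. A row lasts 1/12 s, in which the tool goes at most 41.7 mm and 7.16 degrees, less where a joint would pass 70% of its speed; a pose out of reach is approached as far as the arm can. A call with a number of a shift or a turn outside -1 to 1 is refused whole. A call with a gripper value outside its range is refused whole. The fingers move at their own pace and stop on an object; the grip force is fixed at half the most. Time passes only in rows, so rows that repeat a pose let the fingers close. It gives the time, the measured TCP pose, the force and the opening at its end, in the units of the state.
- observe(): the state, without advancing time (a new reading comes with each control period).
- cams.camera(name): name is "scene" or "top" or "wrist"; returns (picture, depth): 400x640x3 uint8, blue, green, red; 400x640 float32, mm along the optical axis (not along the pixel's ray), 0 where there is no reading.
- cams.get_calibration(name): a dict with "fx", "fy", "cx", "cy" (pixels), "k1" (the pictures are not rectified: a ray, as slopes to the right and down, at radius r is drawn at 1 + k1 r^2 times it, then the intrinsics apply), "R" (3x3) and "t" (3): a world point X has camera coordinates R X + t. Camera axes: x right, y down, z forward; pixel columns grow to the right and rows downward; lengths in mm; the calibration is good to about 2 mm. A picture is of the moment at which its call begins: read the wrist's pose just before it. get_calibration takes no time and is no camera call; for the wrist camera it gives the pose at the moment of the call.
- order.close_job(): hands the job in, once; it reports no verdict.
Trained networks look in the newest picture that a camera, given by its name, has taken for a name from the list of things; names that differ only in an ending like _2 or _b are one class to them, and where a whole thing is asked for, a point or a joint stands for the part that bears it (a point fixed in the world has none). Each returns a list of dicts, best first, with "score" (0 to 1); they miss things now and then, are a little off and sometimes report something else, mostly with a low value. They report only what shows in the picture. A call takes as long as a camera call.
- spot_in(camera, name): "pixel" ([column, row] in pixels, amid what is visible of it).
The state is a dict: "clock": time; "q": joint angles; "joint_vel": joint speeds; "joint_torque": joint torques, N m; "tool_pos": TCP position; "ee_rot": TCP orientation; "force": force on the tool from outside, world axes, zero at the start; "torque": the same for the moment, N m; "finger_gap": finger opening in mm.
Only numpy, scipy, OpenCV 4.12 (cv2) and the standard library are available. Lean on these libraries where they do the work, as an engineer would, in place of code of your own. Each camera call takes 0.05 s, during which the arm holds its last target.

## Working session

There is one attempt and no reset: what is moved stays moved. The work goes in short steps, Python scripts to look and compute and a shell command to move; the robot and the scene stay as the last step left them, time stands still between calls to the robot, and variables do not carry over. Pictures are saved under pics/ and viewed, and the job is handed in when it is done.

```bash
ls; mkdir -p pics; cat > h.py <<'E'
import numpy as np, cv2
from plant import observe, cams, order, spot_in
def shot(n,f):
    p,d=cams.camera(n); cv2.imwrite(f'pics/{f}.png',p); np.save(f'pics/{f}.npy',d); return p,d
def pt(n,u,v,z,c=None):
    c=c or cams.get_calibration(n); R=np.array(c['R']);t=np.array(c['t'])
    x=(u-c['cx'])/c['fx'];y=(v-c['cy'])/c['fy'];rd=np.hypot(x,y);r=rd
    for _ in range(20): r=rd/(1+c['k1']*r*r)
    s=r/rd if rd>0 else 1
    return R.T@(np.array([x*s*z,y*s*z,z])-t)
def proj(n,X,c=None):
    c=c or cams.get_calibration(n); X=np.array(c['R'])@np.array(X,float)+np.array(c['t'])
    x,y=X[0]/X[2],X[1]/X[2];k=1+c['k1']*(x*x+y*y)
    return np.array([c['fx']*x*k+c['cx'],c['fy']*y*k+c['cy']])
def st():
    o=observe(); print({k:np.round(o[k],3).tolist() for k in ('clock','q','tool_pos','ee_rot','force','torque','finger_gap')})
E
python3 - <<'E'
from h import *
st()
for n in ('scene','top'):
    p,d=shot(n,n+'0')
    for k in ('sander','tray','tray_handle','turn_button','button_peg','mouth'):
        try: r=spot_in(n,k)
        except Exception as e: print(k,e); continue
        for a in r[:2]:
            u,v=a['pixel']; z=d[int(v),int(u)]; print(n,k,round(a['score'],2),np.round([u,v]),np.round(pt(n,u,v,z)) if z>0 else None)
E
```

```text
pics
{'clock': 0.0, 'q': [-1.308, 0.246, 1.559, -0.0, 1.339, -0.174], 'tool_pos': [274.83, -588.403, 230.154], 'ee_rot': [-0.001, 0.844, -0.537, -0.001], 'force': [-0.406, -0.403, -0.358], 'torque': [0.03, 0.018, -0.023], 'finger_gap': 85.12}
scene turn_button 0.5 [265. 191.] [609.  68.  73.]
scene button_peg 0.32 [428. 222.] [ 348. -526.   36.]
scene mouth 0.88 [231. 200.] [529. 193. 171.]
top sander 0.56 [225. 169.] [566. 190. 151.]
top tray 0.81 [329. 183.] [ 529. -162.    4.]
top tray 0.46 [227. 173.] [561. 194.  82.]
top tray_handle 0.6 [328. 181.] [ 536. -157.    7.]
top turn_button 0.5 [268. 152.] [634.  53.  73.]
top button_peg 0.46 [458. 209.] [ 427. -623.   17.]
```

View pics/scene0.png

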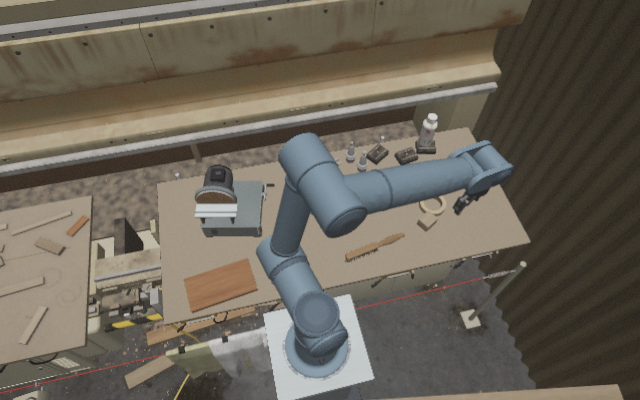

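View pics/top0.png

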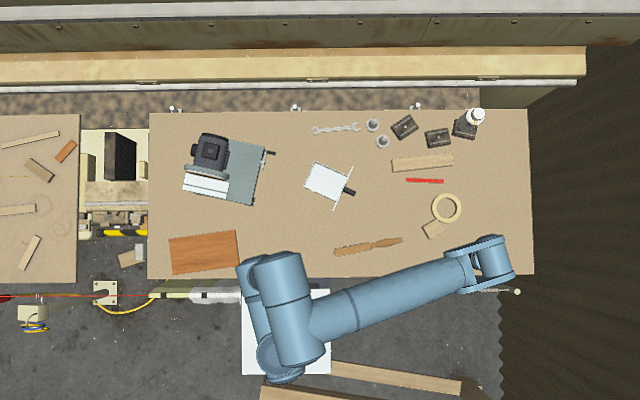

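```bash
python3 - <<'E'
import cv2
p=cv2.imread('pics/top0.png')
cv2.imwrite('pics/top0c.png',cv2.resize(p[120:220,170:370],None,fx=4,fy=4,interpolation=cv2.INTER_CUBIC))
E
```

```text
(no output)
```

View pics/top0c.png

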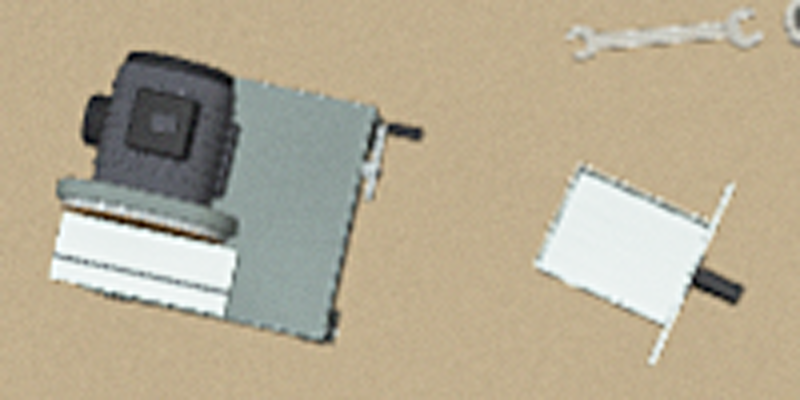

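```bash
cat >> h.py <<'E'
def ray(n,u,v,h,c=None):
    c=c or cams.get_calibration(n); C=-np.array(c['R']).T@np.array(c['t']); P=pt(n,u,v,1000.,c); s=(h-C[2])/(P[2]-C[2]); return C+s*(P-C)
def R_of(q):
    from scipy.spatial.transform import Rotation as Ro
    return Ro.from_quat([q[1],q[2],q[3],q[0]])
def plan(pos,R=None):
    "shift/turn in fractions from measured pose to goal"
    from scipy.spatial.transform import Rotation as Ro
    o=observe(); R0=R_of(o['ee_rot']); s=R0.inv().apply(np.array(pos)-np.array(o['tool_pos']))/1000
    r=np.zeros(3) if R is None else (R0.inv()*Ro.from_matrix(R)).as_rotvec()/(np.pi/4)
    print('plan',np.round(s,4),np.round(r,4))
E
python3 - <<'E'
from h import *
import numpy as np
for nm,a,h in (('sr',(378,108),80),('sl',(330,340),80),('pr',(732,185),50),('pl',(653,362),50),('noseR',(583,168),36),('noseL',(537,265),36),('h',(720,283),62),('peg',(404,130),66)):
    print(nm,np.round(ray('top',170+(a[0]+.5)/4-.5,120+(a[1]+.5)/4-.5,h),1))
c=cams.get_calibration('wrist'); print(c); o=observe(); print(R_of(o['ee_rot']).as_matrix().round(3))
R=np.array(c['R']); C=-R.T@np.array(c['t']); 
Rt=R_of(o['ee_rot']).as_matrix(); print('cam in tool',Rt.T@(C-o['tool_pos']), (R@Rt).round(3))
E
```

```text
sr [652.1  65.2  80. ]
sl [449.4 107.5  80. ]
pr [ 584.5 -245.3   50. ]
pl [ 428.3 -173.2   50. ]
noseR [ 603.1 -113.2   36. ]
noseL [516.5 -71.3  36. ]
h [ 496.5 -232.6   62. ]
peg [634.6  43.9  66. ]
{'fx': 298.7751455895073, 'fy': 298.7751455895073, 'cx': 314.2772677188071, 'cy': 199.17605410035725, 'k1': 0.004629999316833384, 'R': array([[ 4.24373306e-01, -9.05487279e-01, -2.89215025e-04],
       [-8.59273101e-01, -4.02814875e-01,  3.15261661e-01],
       [-2.85581923e-01, -1.33540119e-01, -9.49004743e-01]]), 't': array([-650.04584728,  -41.46938537,  380.78540705])}
[[ 0.423 -0.906  0.   ]
 [-0.906 -0.423 -0.   ]
 [ 0.    -0.    -1.   ]]
cam in tool [ 2.12010300e-02 -8.16492977e+01 -1.42919122e+02] [[ 1.    -0.001  0.   ]
 [ 0.001  0.949 -0.315]
 [ 0.     0.315  0.949]]
```

```bash
cat >> h.py <<'E'
def Rt(hd,tilt=0):
    "tool with y=-heading dir, z down; tilt deg leans gripper's body back away from heading"
    a=np.radians(hd); f=np.array([np.cos(a),np.sin(a),0]); up=np.array([0,0,1.]); l=np.cross(up,f)
    t=np.radians(tilt); z=-up*np.cos(t)+f*np.sin(t); x=-l; y=np.cross(z,x); return np.stack([x,y,z],1)
E
python3 -c "
from h import *
plan([496,-232,250],Rt(65.2))"
```

```text
plan [-0.23   -0.3513 -0.0187] [ 0.000e+00 -1.000e-04 -8.927e-01]
```

```bash
python3 -m inch '-0.23 -0.351 -0.018 0 0 -0.893 1;-0.23 -0.351 -0.018 0 0 -0.893 1;-0.23 -0.351 -0.018 0 0 -0.893 1;-0.23 -0.351 -0.018 0 0 -0.893 1;-0.23 -0.351 -0.018 0 0 -0.893 1;-0.23 -0.351 -0.018 0 0 -0.893 1;-0.23 -0.351 -0.018 0 0 -0.893 1;-0.23 -0.351 -0.018 0 0 -0.893 1;-0.23 -0.351 -0.018 0 0 -0.893 1;-0.23 -0.351 -0.018 0 0 -0.893 1;-0.23 -0.351 -0.018 0 0 -0.893 1;-0.23 -0.351 -0.018 0 0 -0.893 1;-0.23 -0.351 -0.018 0 0 -0.893 1;-0.23 -0.351 -0.018 0 0 -0.893 1;-0.23 -0.351 -0.018 0 0 -0.893 1'
python3 - <<'E'
from h import *
st(); p,d=shot('wrist','w1')
E
```

```text
clock: 1.95
tool_pos: [495.1, -233.3, 249.1]
ee_rot: [0.0, 0.976, -0.216, -0.0]
force: [0.8, 0.1, -0.3]
finger_gap: 85.6
{'clock': 1.95, 'q': [-0.647, -0.011, 1.804, -0.0, 1.349, -0.213], 'tool_pos': [495.109, -233.306, 249.145], 'ee_rot': [0.0, 0.976, -0.216, -0.0], 'force': [0.821, 0.108, -0.276], 'torque': [-0.016, 0.047, 0.018], 'finger_gap': 85.595}
```

View pics/w1.png

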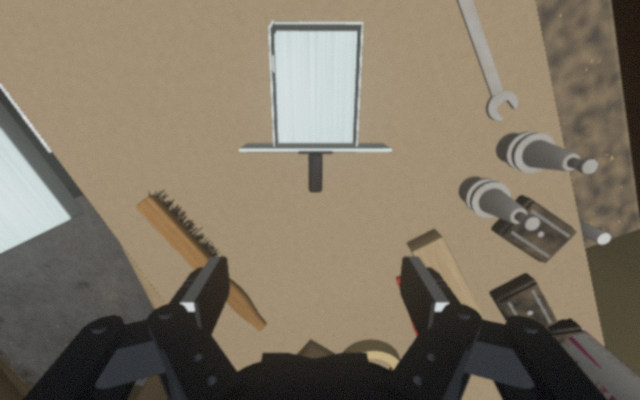

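```bash
python3 - <<'E'
import cv2
p=cv2.imread('pics/w1.png')
cv2.imwrite('pics/w1c.png',cv2.resize(p[5:205,230:410],None,fx=3,fy=3,interpolation=cv2.INTER_CUBIC)[:600])
E
```

```text
(no output)
```

View pics/w1c.png

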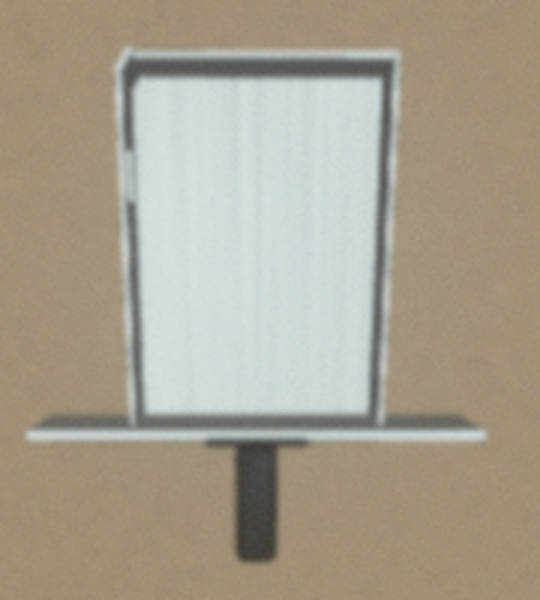

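The crop shows the tray square in view: plate's top edge runs from crop (27,435) to (487,435), the fin's top is centred on column 256 and ends at row 560, and the nose rim is at row 53.

```bash
python3 - <<'E'
from h import *
f=lambda a,h: ray('wrist',230+(a[0]+.5)/3-.5,5+(a[1]+.5)/3-.5,h)
L=f((27,435),50);Rr=f((487,435),50);n1=f((118,55),36);n2=f((400,55),36);h0=f((256,445),62);h1=f((256,560),62)
b1=f((130,425),36);b2=f((384,425),36)
for k,v in dict(L=L,R=Rr,n1=n1,n2=n2,h0=h0,h1=h1,b1=b1,b2=b2).items(): print(k,v.round(1))
d=Rr-L; print('w',np.linalg.norm(d), 'heading',np.degrees(np.arctan2(d[1],d[0]))+90)
d=n2-n1; print('w',np.linalg.norm(d), np.degrees(np.arctan2(d[1],d[0]))+90)
d=(n1+n2-b1-b2)/2; print('len',np.linalg.norm(d), np.degrees(np.arctan2(d[1],d[0])))
d=n2-b2;print(np.degrees(np.arctan2(d[1],d[0])))
d=h0-h1; print(np.linalg.norm(d),np.degrees(np.arctan2(d[1],d[0])),(h0+h1)/2)
print('platemid',(L+Rr)/2)
E
```

```text
L [ 428.6 -172.2   50. ]
R [ 587.7 -245.8   50. ]
n1 [518.8 -70.2  36. ]
n2 [ 608.2 -111.6   36. ]
h0 [ 507.1 -210.5   62. ]
h1 [ 488.5 -250.7   62. ]
b1 [ 463.4 -186.4   36. ]
b2 [ 554.5 -228.5   36. ]
w 175.27921011979885 heading 65.16855702396032
w 98.57438679883074 65.1702672252127
len 128.6447204041226 64.92340753958386
65.33244386341664
44.33894523687591 65.21394549358627 [ 497.77288376 -230.58026926   62.        ]
platemid [ 508.18473039 -209.01634472   50.        ]
```

```bash
python3 - <<'E'
from h import *
f=np.array([np.cos(np.radians(65.2)),np.sin(np.radians(65.2)),0]); g=np.array([497.2,-232.5,0])+1.9*f
print(g)
plan(g+[0,0,105],Rt(65.2,15)); plan(g+[0,0,23.6],Rt(65.2,15))
E
```

```text
[ 497.99695896 -230.77522279    0.        ]
plan [ 0.0016 -0.0035  0.1442] [ 0.3335  0.     -0.0026]
plan [ 0.0016 -0.0035  0.2256] [ 0.3335  0.     -0.0026]
```

```bash
python3 -m inch '0.002 -0.003 0.14 0.333 0 -0.003 1;0.002 -0.003 0.14 0.333 0 -0.003 1;0.002 -0.003 0.14 0.333 0 -0.003 1;0.002 -0.003 0.14 0.333 0 -0.003 1;0.002 -0.003 0.14 0.333 0 -0.003 1;0.002 -0.003 0.17 0.333 0 -0.003 1;0.002 -0.003 0.2 0.333 0 -0.003 1;0.002 -0.003 0.225 0.333 0 -0.003 1;0.002 -0.003 0.225 0.333 0 -0.003 1;0.002 -0.003 0.225 0.333 0 -0.003 1'
python3 - <<'E'
from h import *
st(); p,d=shot('wrist','w2')
E
```

```text
clock: 2.83
tool_pos: [499.0, -230.7, 25.0]
ee_rot: [-0.127, 0.969, -0.212, 0.028]
force: [0.2, 0.1, 1.0]
finger_gap: 85.3
{'clock': 2.833, 'q': [-0.757, 0.323, 1.907, 0.293, 1.016, -0.494], 'tool_pos': [498.979, -230.693, 25.024], 'ee_rot': [-0.127, 0.969, -0.212, 0.028], 'force': [0.179, 0.057, 1.044], 'torque': [-0.131, 0.021, 0.028], 'finger_gap': 85.345}
```

View pics/w2.png

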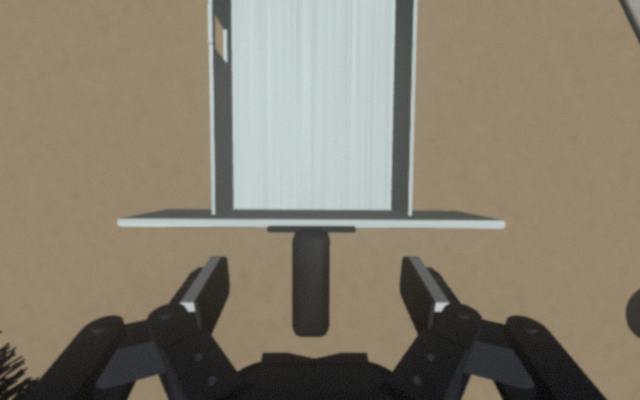

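The fin (311,285) is between the open fingers, which are centred on column 315. Closing.

```bash
python3 -m inch '0 0 0 0 0 0 -1;0 0 0 0 0 0 -1;0 0 0 0 0 0 -1;0 0 0 0 0 0 -1;0 0 0 0 0 0 -1;0 0 0 0 0 0 -1;0 0 0 0 0 0 -1;0 0 0 0 0 0 -1;0 0 0 0 0 0 -1;0 0 0 0 0 0 -1;0 0 0 0 0 0 -1;0 0 0 0 0 0 -1'
python3 - <<'E'
from h import *
st(); p,d=shot('wrist','w3')
E
```

```text
clock: 3.88
tool_pos: [498.9, -230.3, 24.7]
ee_rot: [-0.127, 0.969, -0.211, 0.028]
force: [-1.6, -0.4, 5.2]
finger_gap: 15.5
{'clock': 3.883, 'q': [-0.756, 0.323, 1.908, 0.293, 1.015, -0.495], 'tool_pos': [498.875, -230.3, 24.683], 'ee_rot': [-0.127, 0.969, -0.211, 0.028], 'force': [-1.556, -0.381, 5.202], 'torque': [0.223, 0.274, 0.3], 'finger_gap': 15.535}
```

View pics/w3.png

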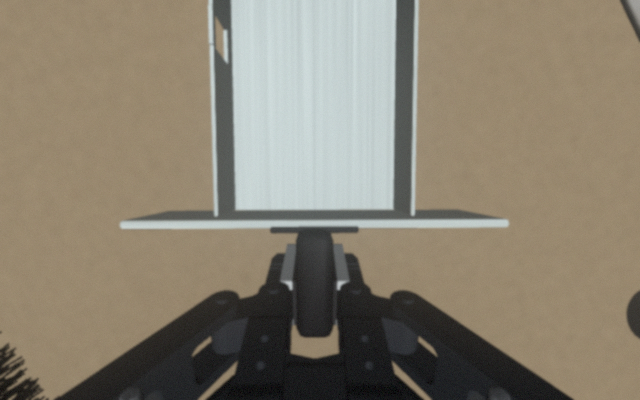

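```bash
python3 - <<'E'
import cv2
p=cv2.imread('pics/w3.png')
cv2.imwrite('pics/w3c.png',cv2.resize(p[190:250,100:300],None,fx=4,fy=4,interpolation=cv2.INTER_CUBIC))
cv2.imwrite('pics/w3d.png',cv2.resize(p[190:250,330:530],None,fx=4,fy=4,interpolation=cv2.INTER_CUBIC))
E
```

```text
(no output)
```

View pics/w3c.png

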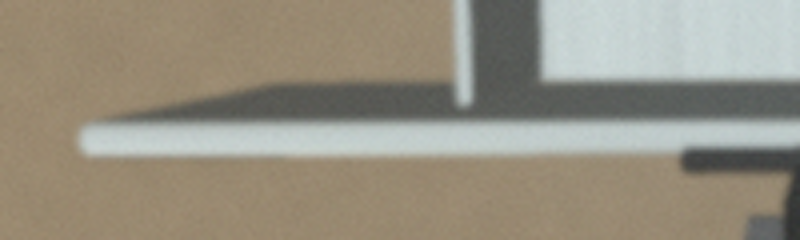

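View pics/w3d.png

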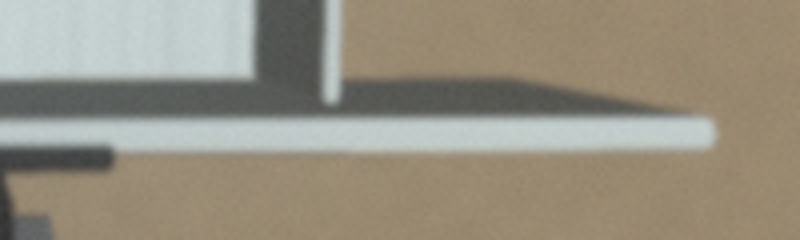

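```bash
python3 - <<'E'
from h import *
F=lambda x0,a,h: ray('wrist',x0+(a[0]+.5)/4-.5,190+(a[1]+.5)/4-.5,h)
lb=F(100,(79,121),50);rb=F(330,(717,116),50);lf=F(100,(79,157),50);rf=F(330,(717,151),50)
pl=F(100,(455,100),36);pr=F(330,(340,100),36)
d=rb-lb;hd=np.degrees(np.arctan2(d[1],d[0]))+90; print('w',np.linalg.norm(d),hd, np.linalg.norm(lb-lf))
f=np.array([np.cos(np.radians(hd)),np.sin(np.radians(hd)),0])
o=observe();R=R_of(o['ee_rot']).as_matrix(); y=-R[:,1]; print('tool heading',np.degrees(np.arctan2(y[1],y[0])), 'tilt',np.degrees(np.arcsin(y[2])))
mb=(lb+rb)/2; tcp=np.array(o['tool_pos']); l=np.array([-f[1],f[0],0])
print('plate back mid',mb,'pan mid',(pl+pr)/2,np.linalg.norm(pr-pl))
print('tcp->plateback along f',(mb-tcp)@f,'lat',(mb-tcp)@l,'pan lat',((pl+pr)/2-tcp)@l)
E
```

```text
w 175.0722989091626 65.63384831598155 4.077650269235906
tool heading 65.37604891573018 tilt 14.990190667162205
plate back mid [ 509.52076113 -207.75652251   50.        ] pan mid [ 509.6684461  -207.25027792   36.        ] 99.97561888061526
tcp->plateback along f 24.925302256636087 lat -0.42295272416311785 pan lat -0.3486235472586516
```

```bash
python3 - <<'E'
from h import *
f=np.array([np.cos(np.radians(78.2)),np.sin(np.radians(78.2)),0]); g=np.array([550.75,86.35,0])-190*f
o=observe()
plan(np.array(o['tool_pos'])+[0,0,95],Rt(65.4,15));plan(g+[0,0,120],Rt(78.1,15))
E
```

```text
plan [ 0.     -0.0246 -0.0918] [ 0.0002 -0.0004 -0.0005]
plan [-0.0426 -0.1446 -0.06  ] [ 2.000e-04 -7.340e-02 -2.731e-01]
```

```bash
python3 -m inch '0 -0.005 -0.02 0 0 0 -1;0 -0.015 -0.055 0 0 0 -1;0 -0.025 -0.092 0 0 0 -1;0 -0.025 -0.092 0 0 0 -1;-0.01 -0.05 -0.085 0 -0.018 -0.068 -1;-0.02 -0.085 -0.077 0 -0.037 -0.136 -1;-0.031 -0.115 -0.068 0 -0.055 -0.205 -1;-0.043 -0.145 -0.06 0 -0.073 -0.273 -1;-0.043 -0.145 -0.06 0 -0.073 -0.273 -1;-0.043 -0.145 -0.06 0 -0.073 -0.273 -1;-0.043 -0.145 -0.06 0 -0.073 -0.273 -1;-0.043 -0.145 -0.06 0 -0.073 -0.273 -1'
python3 - <<'E'
from h import *
st(); p,d=shot('wrist','w4'); shot('top','top1')
p=cv2.imread('pics/top1.png')
cv2.imwrite('pics/top1c.png',cv2.resize(p[120:220,170:370],None,fx=4,fy=4,interpolation=cv2.INTER_CUBIC))
E
```

```text
clock: 4.93
tool_pos: [511.6, -99.8, 119.4]
ee_rot: [-0.129, 0.986, -0.104, 0.014]
force: [0.8, -0.4, -1.7]
finger_gap: 15.0
{'clock': 4.933, 'q': [-0.535, 0.099, 1.962, 0.268, 1.178, -0.44], 'tool_pos': [511.605, -99.847, 119.38], 'ee_rot': [-0.129, 0.986, -0.104, 0.014], 'force': [0.774, -0.352, -1.699], 'torque': [-0.315, 0.126, -0.034], 'finger_gap': 15.016}
```

View pics/w4.png

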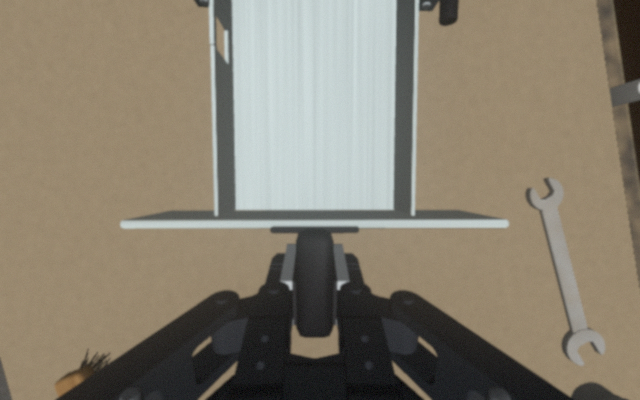

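```bash
python3 -m inch '0 0.01 -0.02 0.13 0 0 -1;0 0.02 -0.03 0.27 0 0 -1;0 0.03 -0.04 0.4 0 0 -1;0 0.03 -0.04 0.4 0 0 -1;0 0.03 -0.04 0.4 0 0 -1;0 0.03 -0.04 0.4 0 0 -1'
python3 - <<'E'
from h import *
st(); p,d=shot('wrist','w5'); 
np.save('pics/w5q.npy',cams.get_calibration('wrist'),allow_pickle=True)
E
```

```text
clock: 5.53
tool_pos: [503.3, -138.0, 150.3]
ee_rot: [-0.282, 0.954, -0.1, 0.03]
force: [0.3, 0.6, -1.3]
finger_gap: 15.6
{'clock': 5.533, 'q': [-0.729, 0.154, 1.904, 0.498, 1.416, -0.682], 'tool_pos': [503.309, -137.961, 150.277], 'ee_rot': [-0.282, 0.954, -0.1, 0.03], 'force': [0.262, 0.555, -1.327], 'torque': [-0.529, 0.104, 0.039], 'finger_gap': 15.594}
```

View pics/w5.png

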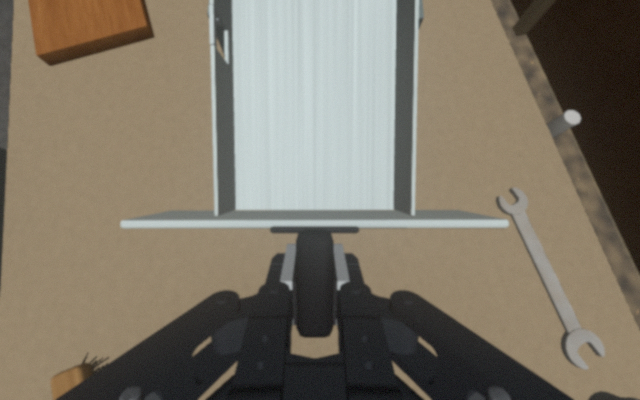

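View pics/top1c.png

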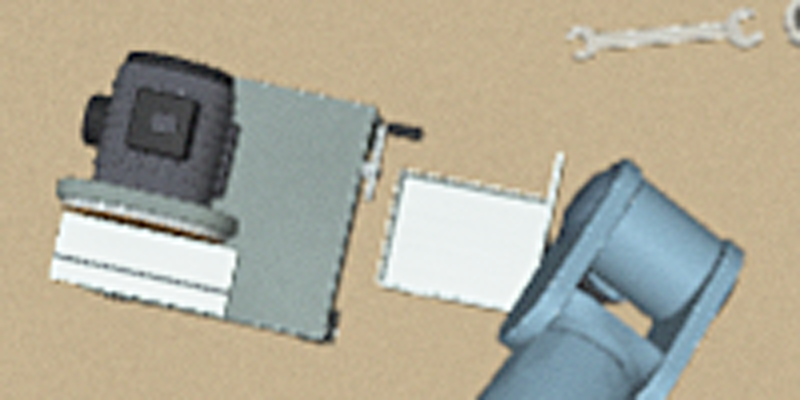

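```bash
python3 - <<'E'
from h import *
f=np.array([np.cos(np.radians(78.2)),np.sin(np.radians(78.2)),0]); g=np.array([550.75,86.35,0])-150*f
plan(g+[0,0,140],Rt(78.1,15))
E
```

```text
plan [ 0.0005 -0.0603  0.0515] [-0.3988 -0.0004 -0.0008]
```

```bash
python3 -m inch '0 -0.03 0.01 -0.13 0 0 -1;0 -0.04 0.02 -0.26 0 0 -1;0 -0.05 0.04 -0.4 0 0 -1;0 -0.06 0.0515 -0.4 0 0 -1;0 -0.06 0.0515 -0.4 0 0 -1;0 -0.06 0.0515 -0.4 0 0 -1;0 -0.06 0.0515 -0.4 0 0 -1'
python3 - <<'E'
from h import *
st(); p,d=shot('wrist','w6'); 
E
```

```text
clock: 6.17
tool_pos: [519.7, -60.7, 140.2]
ee_rot: [-0.13, 0.986, -0.103, 0.014]
force: [0.3, 0.3, -2.0]
finger_gap: 15.3
{'clock': 6.167, 'q': [-0.46, 0.061, 1.96, 0.272, 1.2, -0.361], 'tool_pos': [519.731, -60.731, 140.213], 'ee_rot': [-0.13, 0.986, -0.103, 0.014], 'force': [0.341, 0.293, -2.01], 'torque': [-0.303, 0.102, -0.036], 'finger_gap': 15.262}
```

View pics/w6.png

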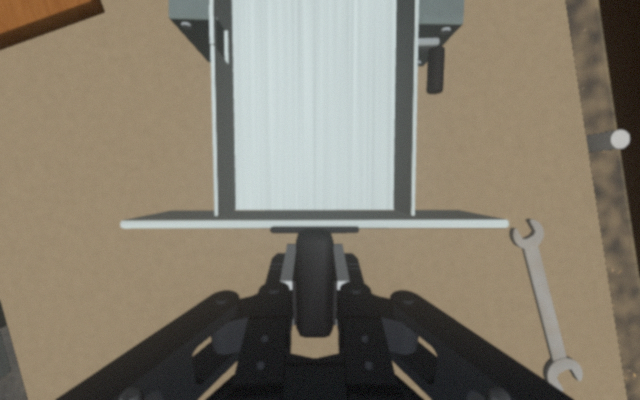

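Now both front corners of the sander base show beside the tray, near (170,20) and (462,24). The peg is at (436,70).

```bash
python3 - <<'E'
import cv2,numpy as np
p=cv2.imread('pics/w6.png')
a=cv2.resize(p[0:75,155:230],None,fx=5,fy=5,interpolation=cv2.INTER_CUBIC);b=cv2.resize(p[0:75,405:480],None,fx=5,fy=5,interpolation=cv2.INTER_CUBIC)
cv2.imwrite('pics/w6c.png',np.hstack([a,b]))
E
```

```text
(no output)
```

View pics/w6c.png

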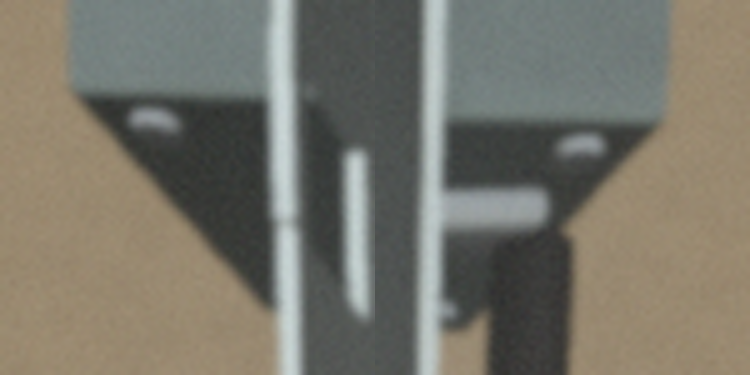

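```bash
python3 - <<'E'
from h import *
l=ray('wrist',169.2,18.6,80);r=ray('wrist',462.4,24.5,80)
print(l.round(1),r.round(1),np.linalg.norm(l-r),(l+r)/2, np.degrees(np.arctan2(*(r-l)[[1,0]]))+90)
for n,u,v,h in (('pegbase',405+165/5,232/5,72),('pegend',405+155/5,92,72)): print(n,ray('wrist',u,v,h).round(1))
# depth check
d=np.load('pics/w6.npy'); 
for u,v in ((180,8),(455,8),(445,15),(436,80)): print(u,v,pt('wrist',u,v,d[v,u]).round(1))
# top line fit
p=cv2.imread('pics/top1.png').astype(float); g=p@[.3,.3,.4]; 
g=p[:,:,2]-p[:,:,0]  # r-b: bench brown positive, sander ~0
pts=[]
for v in range(152,203):
    row=g[v,235:285]; k=np.where(row>15)[0]
    # first bench pixel subpixel after sander
    u0=int(252.5+(205-v)*12/58); seg=g[v,u0-6:u0+8]; 
    pts.append((v,[int(x) for x in seg]))
for a in pts[::6]: print(a)
E
```

```text
[452.2 113.2  80. ] [654.6  66.6  80. ] 207.77257623822305 [553.39509415  89.87935491  80.        ] 77.05107518421812
pegbase [638.9  58.1  72. ]
pegend [631.5  26.   72. ]
180 8 [461.7 117.9  81.1]
455 8 [651.7  79.   79.6]
445 15 [643.2  75.1  81. ]
436 80 [630.9  33.4  76.8]
(152, [-12, -10, -15, -11, -10, -10, -1, -8, -10, -6, -10, -5, -2, -7])
(158, [-10, -12, -10, -11, -9, -1, 32, 11, -15, 24, 59, 50, 51, 51])
(164, [-5, -11, -13, -11, -12, -14, 9, 8, -7, -12, 27, 48, 55, 55])
(170, [-9, -12, -11, -13, -14, -11, 31, 54, 37, 32, 48, 54, 55, 58])
(176, [-11, -11, -14, -10, -12, -1, 38, 57, 53, 53, 52, 52, 51, 55])
(182, [-12, -9, -11, -12, -14, 24, 46, 56, 51, 50, 50, 48, 48, 60])
(188, [-12, -14, -11, -12, -10, 34, 59, 57, 53, 53, 48, 52, 55, 50])
(194, [-9, -11, -11, -13, -16, 14, 41, 52, 55, 51, 49, 47, 53, 51])
(200, [-9, -12, -13, -13, -8, -3, -7, 26, 52, 54, 51, 50, 55, 51])
```

```bash
python3 - <<'E'
from h import *
def edge(name,v0,v1,f0):
    p=cv2.imread(f'pics/{name}.png').astype(float); g=p[:,:,2]-p[:,:,0]; P=[]
    for v in range(v0,v1):
        u=f0(v); us=np.arange(int(u)-7,int(u)+9); s=g[v,us]
        k=np.where((s[:-1]<20)&(s[1:]>=20))[0]
        if len(k): i=k[0]; P.append((us[i]+(20-s[i])/(s[i+1]-s[i]),v))
    P=np.array(P); 
    c=np.polyfit(P[:,1],P[:,0],1)
    for _ in range(3):
        e=P[:,0]-np.polyval(c,P[:,1]); m=abs(e)<0.7; c=np.polyfit(P[m,1],P[m,0],1)
    print(len(P),m.sum(),e[m].std()); return c
for nm in('top0','top1'):
    c=edge(nm,172,200,lambda v:252.5+(205-v)*12/58)
    a=ray('top',np.polyval(c,150),150,80);b=ray('top',np.polyval(c,203),203,80); d=a-b
    print(nm,c,np.degrees(np.arctan2(d[1],d[0]))+90,a,b)
    # z=0
st()
print(ray('top',264.5,147,80),ray('top',252.5,205,80))
E
```

```text
28 26 0.17063203400007845
top0 [-2.22357113e-01  2.96479225e+02] 77.37033337749124 [640.24446935  68.74283367  80.        ] [455.05862182 110.23746293  80.        ]
28 26 0.15315734925234345
top1 [-2.22016027e-01  2.96431732e+02] 77.38886168334435 [640.24431354  68.72998316  80.        ] [455.05776831 110.16188099  80.        ]
{'clock': 6.217, 'q': [-0.461, 0.061, 1.959, 0.272, 1.2, -0.361], 'tool_pos': [519.829, -61.315, 140.312], 'ee_rot': [-0.129, 0.986, -0.103, 0.014], 'force': [0.168, -0.745, -1.333], 'torque': [-0.293, 0.058, -0.039], 'finger_gap': 15.141}
[650.78648934  63.90196192  80.        ] [448.06313383 106.22160386  80.        ]
```

```bash
cat >> h.py <<'E'
HD=77.0; MID=np.array([552.5,89.2,0]); _a=np.radians(77.2)
FV=np.array([np.cos(_a),np.sin(_a),0]); LV=np.array([-FV[1],FV[0],0])
def goal(ins,left,z,hd=HD,tilt=15):
    "nose depth behind face, pan centre left of opening"
    p=MID+(ins-155)*FV+(left+0.4)*LV; p[2]=z; plan(p,Rt(hd,tilt))
def where():
    o=observe(); p=np.array(o['tool_pos'])-MID; F=np.array(o['force']); R=R_of(o['ee_rot']).as_matrix(); y=-R[:,1]
    print('t %.2f ins %.1f left %.1f z %.1f hd %.2f tilt %.2f | F fwd %.1f left %.1f up %.1f tz %.2f gap %.1f'%(o['clock'],p@FV+155,p@LV-.4,p[2],np.degrees(np.arctan2(y[1],y[0])),np.degrees(np.arcsin(y[2])),F@FV,F@LV,F[2],o['torque'][2],o['finger_gap']))
E
python3 - <<'E'
from h import *
where(); goal(-15,17,140); goal(-15,17,60); goal(-15,17,27)
E
```

```text
t 6.22 ins 1.0 left -1.9 z 140.3 hd 78.05 tilt 14.97 | F fwd -0.7 left -0.3 up -1.3 tz -0.04 gap 15.1
plan [-0.0191  0.0153 -0.0038] [0.0007 0.005  0.0226]
plan [-0.0192  0.0359  0.0735] [0.0007 0.005  0.0226]
plan [-0.0192  0.0444  0.1054] [0.0007 0.005  0.0226]
```

```bash
python3 -m inch '-0.019 0.0155 -0.004 0.001 0.005 0.0225 -1;-0.019 0.0155 -0.004 0.001 0.005 0.0225 -1;-0.019 0.025 0.03 0.001 0.005 0.0225 -1;-0.019 0.036 0.073 0.001 0.005 0.0225 -1;-0.019 0.042 0.095 0.001 0.005 0.0225 -1;-0.019 0.0445 0.105 0.001 0.005 0.0225 -1;-0.019 0.0445 0.105 0.001 0.005 0.0225 -1;-0.019 0.0445 0.105 0.001 0.005 0.0225 -1'
python3 - <<'E'
from h import *
where(); p,d=shot('wrist','w7'); shot('scene','sc1')
p=cv2.imread('pics/sc1.png')
cv2.imwrite('pics/sc1c.png',cv2.resize(p[150:260,170:320],None,fx=5,fy=5,interpolation=cv2.INTER_CUBIC))
E
```

```text
clock: 6.88
tool_pos: [498.6, -73.4, 27.6]
ee_rot: [-0.13, 0.985, -0.113, 0.015]
force: [0.9, -1.0, -2.4]
finger_gap: 15.6
t 6.88 ins -15.5 left 16.1 z 27.6 hd 76.94 tilt 15.03 | F fwd -0.8 left -1.1 up -2.4 tz 0.02 gap 15.6
```

View pics/w7.png

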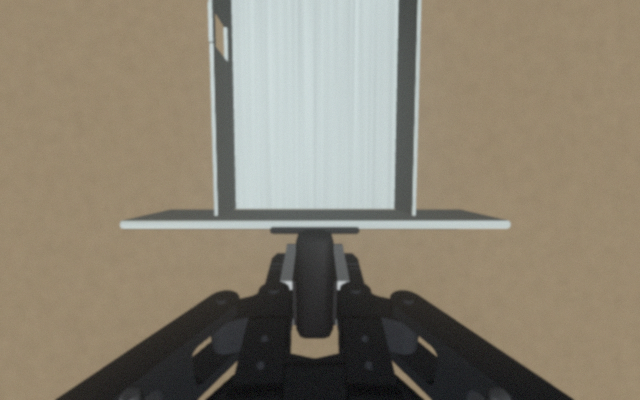

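View pics/sc1c.png

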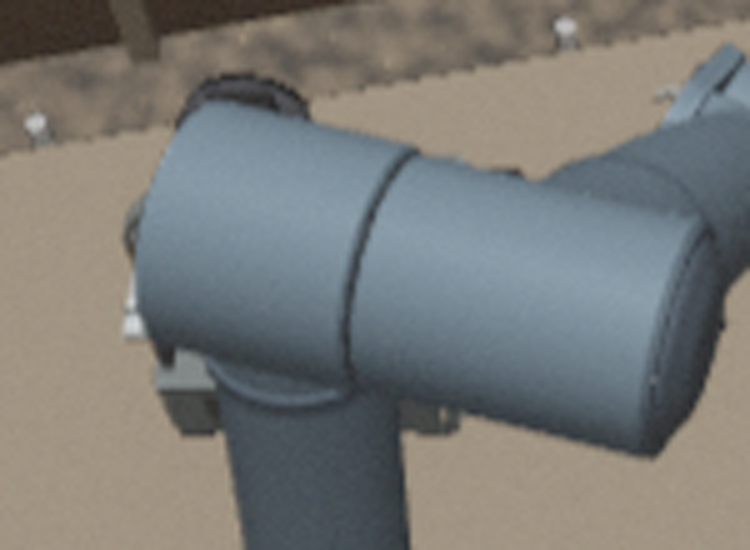

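```bash
python3 -m inch '0 0.0004 0.0015 0 0 0 -1;0 0.0008 0.0028 0 0 0 -1;0 0.0008 0.0028 0 0 0 -1;0 0.0008 0.0028 0 0 0 -1'; python3 -c "
from h import *
where(); goal(50,17,25)"
```

```text
clock: 7.32
tool_pos: [498.0, -72.5, 24.4]
ee_rot: [-0.13, 0.985, -0.112, 0.015]
force: [-0.1, -0.2, -1.3]
finger_gap: 15.4
t 7.32 ins -14.7 left 17.0 z 24.4 hd 77.03 tilt 15.02 | F fwd -0.2 left 0.0 up -1.3 tz -0.00 gap 15.4
plan [-0.0002 -0.0627  0.0162] [-0.0005  0.0003  0.0006]
```

```bash
python3 -m inch '0 -0.005 0.0013 0 0 0 -1;0 -0.01 0.0026 0 0 0 -1;0 -0.015 0.004 0 0 0 -1;0 -0.02 0.0053 0 0 0 -1;0 -0.025 0.0066 0 0 0 -1;0 -0.025 0.0066 0 0 0 -1'; python3 -c "
from h import *
where()"; python3 -m inch '0 -0.003 0.0008 0 0 0 -1;0 -0.006 0.0016 0 0 0 -1;0 -0.009 0.0024 0 0 0 -1;0 -0.012 0.0032 0 0 0 -1;0 -0.012 0.0032 0 0 0 -1'; python3 -c "
from h import *
where()"
```

```text
clock: 7.82
tool_pos: [503.7, -46.1, 24.3]
ee_rot: [-0.13, 0.985, -0.111, 0.014]
force: [0.1, -0.1, -2.0]
finger_gap: 15.2
t 7.82 ins 12.2 left 17.2 z 24.3 hd 77.09 tilt 15.04 | F fwd -0.1 left -0.2 up -2.0 tz -0.03 gap 15.2
clock: 8.23
tool_pos: [506.5, -34.7, 24.3]
ee_rot: [-0.13, 0.985, -0.112, 0.014]
force: [0.3, 0.5, -0.7]
finger_gap: 15.4
t 8.23 ins 24.0 left 17.0 z 24.3 hd 77.04 tilt 15.03 | F fwd 0.6 left -0.2 up -0.7 tz -0.03 gap 15.4
```

```bash
python3 -m inch '0 -0.004 0.001 0 0 0 -1;0 -0.008 0.002 0 0 0 -1;0 -0.012 0.003 0 0 0 -1;0 -0.016 0.0042 0 0 0 -1;0 -0.02 0.0053 0 0 0 -1;0 -0.02 0.0053 0 0 0 -1'; python3 -c "
from h import *
where();shot('wrist','w8')"
```

```text
clock: 8.73
tool_pos: [511.1, -14.2, 24.3]
ee_rot: [-0.13, 0.985, -0.112, 0.014]
force: [-0.2, -0.1, -2.2]
finger_gap: 15.0
t 8.73 ins 45.0 left 17.1 z 24.3 hd 77.07 tilt 15.04 | F fwd -0.1 left 0.2 up -2.2 tz 0.01 gap 15.0
```

View pics/w8.png

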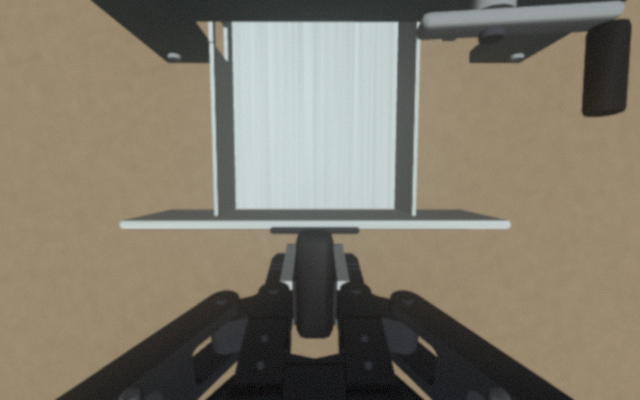

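```bash
python3 -m inch '0.001 0 0 0 0 0 -1;0.002 0 0 0 0 0 -1;0.003 0 0 0 0 0 -1;0.003 0 0 0 0 0 -1'; python3 -c "
from h import *
where()"; python3 -m inch '0.001 0 0 0 0 0 -1;0.002 0 0 0 0 0 -1;0.002 0 0 0 0 0 -1'; python3 -c "
from h import *
where()"
```

```text
clock: 9.12
tool_pos: [514.3, -16.0, 24.5]
ee_rot: [-0.13, 0.985, -0.112, 0.015]
force: [0.7, 0.5, -2.3]
finger_gap: 15.4
t 9.12 ins 44.0 left 13.5 z 24.5 hd 77.01 tilt 15.02 | F fwd 0.6 left -0.6 up -2.3 tz 0.05 gap 15.4
clock: 9.37
tool_pos: [516.2, -16.3, 24.5]
ee_rot: [-0.13, 0.985, -0.112, 0.015]
force: [-0.5, 0.3, -0.9]
finger_gap: 15.3
t 9.37 ins 44.1 left 11.6 z 24.5 hd 77.02 tilt 15.02 | F fwd 0.2 left 0.6 up -0.9 tz 0.02 gap 15.3
```

```bash
python3 -m inch '0.001 0 0 0 0 0 -1;0.002 0 0 0 0 0 -1;0.002 0 0 0 0 0 -1'; python3 -c "
from h import *
where()"
```

```text
clock: 9.62
tool_pos: [518.2, -16.7, 24.5]
ee_rot: [-0.13, 0.985, -0.112, 0.015]
force: [0.2, 0.1, -1.5]
finger_gap: 15.3
t 9.62 ins 44.1 left 9.6 z 24.5 hd 77.02 tilt 15.03 | F fwd 0.1 left -0.2 up -1.5 tz 0.03 gap 15.3
```

```bash
python3 -m inch '0.001 0 0 0 0 0 -1;0.002 0 0 0 0 0 -1;0.002 0 0 0 0 0 -1'; python3 -c "
from h import *
where()"
```

```text
clock: 9.87
tool_pos: [520.1, -17.1, 24.5]
ee_rot: [-0.13, 0.985, -0.112, 0.015]
force: [0.2, 0.1, -2.1]
finger_gap: 15.3
t 9.87 ins 44.2 left 7.6 z 24.5 hd 77.02 tilt 15.02 | F fwd 0.1 left -0.2 up -2.1 tz 0.02 gap 15.3
```

```bash
python3 -m inch '0.001 0 0 0 0 0 -1;0.002 0 0 0 0 0 -1;0.002 0 0 0 0 0 -1'; python3 -c "
from h import *
where()"
```

```text
clock: 10.12
tool_pos: [522.1, -17.6, 24.5]
ee_rot: [-0.13, 0.985, -0.112, 0.015]
force: [-0.2, -0.1, -1.6]
finger_gap: 15.3
t 10.12 ins 44.1 left 5.6 z 24.5 hd 77.02 tilt 15.02 | F fwd -0.2 left 0.2 up -1.6 tz -0.03 gap 15.3
```

```bash
python3 -m inch '0.001 0 0 0 0 0 -1;0.002 0 0 0 0 0 -1;0.002 0 0 0 0 0 -1'; python3 -c "
from h import *
where()"
```

```text
clock: 10.37
tool_pos: [524.0, -18.0, 24.5]
ee_rot: [-0.13, 0.985, -0.112, 0.015]
force: [0.2, 1.4, -2.4]
finger_gap: 15.2
t 10.37 ins 44.1 left 3.6 z 24.5 hd 77.02 tilt 15.02 | F fwd 1.4 left 0.1 up -2.4 tz 0.00 gap 15.2
```

```bash
python3 -m inch '0.001 0 0 0 0 0 -1;0.002 0 0 0 0 0 -1;0.002 0 0 0 0 0 -1'; python3 -c "
from h import *
where()"
```

```text
clock: 10.62
tool_pos: [526.0, -18.5, 24.5]
ee_rot: [-0.13, 0.985, -0.112, 0.015]
force: [-0.2, -0.5, -1.2]
finger_gap: 15.2
t 10.62 ins 44.1 left 1.6 z 24.5 hd 77.02 tilt 15.02 | F fwd -0.5 left 0.1 up -1.2 tz -0.00 gap 15.2
```

```bash
python3 -m inch '0.001 0 0 0 0 0 -1;0.002 0 0 0 0 0 -1;0.002 0 0 0 0 0 -1'; python3 -c "
from h import *
where()"
```

```text
clock: 10.87
tool_pos: [527.9, -18.9, 24.5]
ee_rot: [-0.13, 0.985, -0.112, 0.015]
force: [0.2, -0.1, -2.1]
finger_gap: 15.2
t 10.87 ins 44.2 left -0.4 z 24.5 hd 77.02 tilt 15.02 | F fwd -0.0 left -0.2 up -2.1 tz 0.01 gap 15.2
```

```bash
python3 -m inch '0.001 0 0 0 0 0 -1;0.002 0 0 0 0 0 -1;0.002 0 0 0 0 0 -1'; python3 -c "
from h import *
where()"
```

```text
clock: 11.12
tool_pos: [529.9, -19.4, 24.5]
ee_rot: [-0.13, 0.985, -0.112, 0.015]
force: [0.4, -0.8, -3.1]
finger_gap: 15.6
t 11.12 ins 44.1 left -2.4 z 24.5 hd 77.02 tilt 15.02 | F fwd -0.7 left -0.6 up -3.1 tz -0.03 gap 15.6
```

```bash
python3 -m inch '0.001 0 0 0 0 0 -1;0.002 0 0 0 0 0 -1;0.002 0 0 0 0 0 -1'; python3 -c "
from h import *
where()"
```

```text
clock: 11.37
tool_pos: [531.8, -19.8, 24.5]
ee_rot: [-0.13, 0.985, -0.112, 0.015]
force: [0.2, -0.6, -1.3]
finger_gap: 15.3
t 11.37 ins 44.1 left -4.4 z 24.5 hd 77.02 tilt 15.02 | F fwd -0.5 left -0.3 up -1.3 tz 0.04 gap 15.3
```

```bash
python3 -m inch '0.001 0 0 0 0 0 -1;0.002 0 0 0 0 0 -1;0.002 0 0 0 0 0 -1'; python3 -c "
from h import *
where()"
```

```text
clock: 11.62
tool_pos: [533.8, -20.3, 24.5]
ee_rot: [-0.13, 0.985, -0.112, 0.015]
force: [0.4, -0.2, -2.4]
finger_gap: 15.4
t 11.62 ins 44.1 left -6.4 z 24.5 hd 77.02 tilt 15.02 | F fwd -0.1 left -0.5 up -2.4 tz -0.00 gap 15.4
```

```bash
python3 -m inch '0.001 0 0 0 0 0 -1;0.002 0 0 0 0 0 -1;0.002 0 0 0 0 0 -1'; python3 -c "
from h import *
where()"
```

```text
clock: 11.87
tool_pos: [534.8, -20.5, 24.2]
ee_rot: [-0.13, 0.985, -0.112, 0.014]
force: [-3.1, -0.7, -0.7]
finger_gap: 15.2
t 11.87 ins 44.1 left -7.5 z 24.2 hd 77.07 tilt 15.02 | F fwd -1.4 left 2.8 up -0.7 tz 0.41 gap 15.2
```

```bash
python3 -m inch '0.001 0 0 0 0 0 -1;0.001 0 0 0 0 0 -1'; python3 - <<'E'
from h import *
where()
for i in range(4):
    cams.camera('top'); where()
E
```

```text
clock: 12.03
tool_pos: [535.4, -20.6, 24.0]
ee_rot: [-0.13, 0.985, -0.111, 0.013]
force: [-5.4, -0.9, 0.5]
finger_gap: 15.6
t 12.03 ins 44.1 left -8.0 z 24.0 hd 77.09 tilt 15.02 | F fwd -2.1 left 5.0 up 0.5 tz 0.72 gap 15.6
t 12.08 ins 44.1 left -8.0 z 24.0 hd 77.09 tilt 15.02 | F fwd -3.1 left 4.4 up 1.1 tz 0.69 gap 15.1
t 12.13 ins 44.1 left -8.0 z 24.0 hd 77.09 tilt 15.02 | F fwd -2.2 left 5.1 up 1.1 tz 0.76 gap 15.5
t 12.18 ins 44.1 left -8.0 z 24.0 hd 77.09 tilt 15.02 | F fwd -1.9 left 5.1 up 1.2 tz 0.73 gap 15.7
t 12.23 ins 44.1 left -8.0 z 24.0 hd 77.09 tilt 15.02 | F fwd -2.5 left 4.6 up 0.2 tz 0.70 gap 15.2
```

```bash
python3 -m inch '-0.002 0 0 0 -0.0017 -0.0064 -1;-0.002 0 0 0 -0.0017 -0.0064 -1;-0.002 -0.004 0.0011 0 -0.0017 -0.0064 -1;-0.002 -0.008 0.0021 0 -0.0017 -0.0064 -1;-0.002 -0.012 0.0032 0 -0.0017 -0.0064 -1;-0.002 -0.016 0.0043 0 -0.0017 -0.0064 -1;-0.002 -0.016 0.0043 0 -0.0017 -0.0064 -1'; python3 -c "
from h import *
where()"
```

```text
clock: 12.82
tool_pos: [538.6, -3.4, 24.5]
ee_rot: [-0.13, 0.985, -0.109, 0.015]
force: [1.0, -0.1, -2.5]
finger_gap: 14.9
t 12.82 ins 61.6 left -7.4 z 24.5 hd 77.35 tilt 15.04 | F fwd 0.1 left -1.0 up -2.5 tz 0.06 gap 14.9
```

```bash
python3 -m inch '0.001 0 0 0 0 0 -1;0.002 0 0 0 0 0 -1;0.003 0 0 0 0 0 -1;0.003 0 0 0 0 0 -1'; python3 - <<'E'
from h import *
where()
for i in range(4):
    cams.camera('top'); where()
E
```

```text
clock: 13.15
tool_pos: [539.8, -4.5, 24.1]
ee_rot: [-0.13, 0.985, -0.108, 0.012]
force: [-6.2, 1.0, 2.3]
finger_gap: 15.1
t 13.15 ins 60.9 left -8.8 z 24.1 hd 77.41 tilt 15.06 | F fwd -0.4 left 6.3 up 2.3 tz 0.93 gap 15.1
t 13.20 ins 60.9 left -8.7 z 24.1 hd 77.41 tilt 15.06 | F fwd -1.2 left 6.8 up 2.2 tz 0.95 gap 15.5
t 13.25 ins 60.9 left -8.8 z 24.1 hd 77.40 tilt 15.06 | F fwd -0.6 left 7.0 up 2.0 tz 0.89 gap 15.5
t 13.30 ins 60.9 left -8.8 z 24.1 hd 77.40 tilt 15.06 | F fwd -0.8 left 6.6 up 3.7 tz 0.87 gap 15.2
t 13.35 ins 60.9 left -8.7 z 24.1 hd 77.40 tilt 15.06 | F fwd -1.2 left 6.2 up 2.8 tz 0.90 gap 15.2
```

```bash
python3 -m inch '-0.0035 0 0 0 0 -0.002 -1;-0.0035 0 0 0 0 -0.002 -1;-0.0035 -0.003 0.0008 0 0 -0.002 -1;-0.0035 -0.006 0.0016 0 0 -0.002 -1;-0.0035 -0.009 0.0024 0 0 -0.002 -1;-0.0035 -0.012 0.0032 0 0 -0.002 -1;-0.0035 -0.015 0.004 0 0 -0.002 -1;-0.0035 -0.015 0.004 0 0 -0.002 -1'; python3 -c "
from h import *
where()"
```

```text
clock: 14.02
tool_pos: [541.3, 11.6, 24.5]
ee_rot: [-0.13, 0.985, -0.108, 0.014]
force: [0.4, 0.9, -1.1]
finger_gap: 15.2
t 14.02 ins 76.8 left -6.7 z 24.5 hd 77.45 tilt 15.03 | F fwd 1.0 left -0.2 up -1.1 tz 0.02 gap 15.2
```

```bash
python3 -m inch '0 -0.002 0.0005 0 0 0 -1;0 -0.004 0.0011 0 0 0 -1;0 -0.006 0.0016 0 0 0 -1;0 -0.008 0.0021 0 0 0 -1;0 -0.008 0.0021 0 0 0 -1'; python3 -c "
from h import *
where()"
```

```text
clock: 14.43
tool_pos: [543.0, 19.4, 24.5]
ee_rot: [-0.13, 0.985, -0.109, 0.014]
force: [-0.3, 0.3, -1.6]
finger_gap: 15.3
t 14.43 ins 84.8 left -6.6 z 24.5 hd 77.43 tilt 15.03 | F fwd 0.2 left 0.3 up -1.6 tz 0.02 gap 15.3
```

```bash
python3 -m inch '0 -0.002 0.0005 0 0 0 -1;0 -0.004 0.0011 0 0 0 -1;0 -0.006 0.0016 0 0 0 -1;0 -0.006 0.0016 0 0 0 -1'; python3 -c "
from h import *
where()"
```

```text
clock: 14.77
tool_pos: [544.3, 25.5, 24.5]
ee_rot: [-0.13, 0.985, -0.109, 0.014]
force: [0.3, 0.6, -1.5]
finger_gap: 15.4
t 14.77 ins 91.0 left -6.5 z 24.5 hd 77.43 tilt 15.03 | F fwd 0.6 left -0.2 up -1.5 tz -0.03 gap 15.4
```

```bash
python3 -m inch '0 -0.002 0.0005 0 0 0 -1;0 -0.004 0.0011 0 0 0 -1;0 -0.004 0.0011 0 0 0 -1'; python3 -c "
from h import *
where()"
```

```text
clock: 15.02
tool_pos: [545.6, 29.3, 24.6]
ee_rot: [-0.13, 0.985, -0.109, 0.015]
force: [0.0, -0.2, -2.4]
finger_gap: 15.7
t 15.02 ins 95.1 left -6.9 z 24.6 hd 77.40 tilt 15.03 | F fwd -0.2 left -0.1 up -2.4 tz -0.23 gap 15.7
```

```bash
python3 -m inch '0 -0.002 0.0005 0 0 0 -1;0 -0.004 0.0011 0 0 0 -1;0 -0.006 0.0016 0 0 0 -1;0 -0.006 0.0016 0 0 0 -1'; python3 -c "
from h import *
where()"
```

```text
clock: 15.35
tool_pos: [547.0, 35.4, 24.6]
ee_rot: [-0.13, 0.985, -0.109, 0.015]
force: [1.8, -0.9, -2.7]
finger_gap: 15.1
t 15.35 ins 101.3 left -6.9 z 24.6 hd 77.37 tilt 15.04 | F fwd -0.5 left -1.9 up -2.7 tz -0.51 gap 15.1
```

```bash
python3 -m inch '0 -0.002 0.0005 0 0 0 -1;0 -0.004 0.0011 0 0 0 -1;0 -0.006 0.0016 0 0 0 -1;0 -0.006 0.0016 0 0 0 -1'; python3 -c "
from h import *
where()"
```

```text
clock: 15.68
tool_pos: [548.4, 41.8, 24.7]
ee_rot: [-0.13, 0.985, -0.109, 0.015]
force: [3.0, -0.9, -3.1]
finger_gap: 15.4
t 15.68 ins 107.9 left -6.9 z 24.7 hd 77.39 tilt 15.07 | F fwd -0.2 left -3.2 up -3.1 tz -0.52 gap 15.4
```

```bash
python3 -m inch '0 -0.002 0.0005 0 0 0 -1;0 -0.004 0.0011 0 0 0 -1;0 -0.006 0.0016 0 0 0 -1;0 -0.008 0.0021 0 0 0 -1;0 -0.01 0.0026 0 0 0 -1;0 -0.01 0.0026 0 0 0 -1'; python3 -c "
from h import *
where(); shot('wrist','w9')"
```

```text
clock: 16.18
tool_pos: [550.3, 52.0, 24.6]
ee_rot: [-0.13, 0.985, -0.109, 0.014]
force: [2.9, 0.9, -3.0]
finger_gap: 15.5
t 16.18 ins 118.2 left -6.5 z 24.6 hd 77.39 tilt 15.07 | F fwd 1.5 left -2.6 up -3.0 tz -0.68 gap 15.5
```

View pics/w9.png

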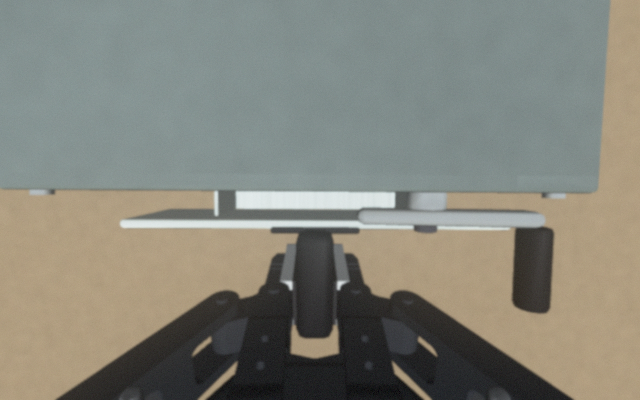

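```bash
python3 -m inch '0 -0.002 0.0005 0 0 0 -1;0 -0.004 0.0011 0 0 0 -1;0 -0.006 0.0016 0 0 0 -1;0 -0.007 0.0019 0 0 0 -1;0 -0.007 0.0019 0 0 0 -1'; python3 -c "
from h import *
where()"
```

```text
clock: 16.65
tool_pos: [551.5, 59.1, 24.5]
ee_rot: [-0.13, 0.985, -0.109, 0.014]
force: [3.4, 0.8, -2.4]
finger_gap: 15.4
t 16.65 ins 125.4 left -6.1 z 24.5 hd 77.40 tilt 15.08 | F fwd 1.6 left -3.2 up -2.4 tz -0.54 gap 15.4
```

```bash
python3 -m inch '0 -0.001 0.0003 0 0 0 -1;0 -0.002 0.0005 0 0 0 -1;0 -0.003 0.0008 0 0 0 -1;0 -0.003 0.0008 0 0 0 -1'; python3 -c "
from h import *
where()"
```

```text
clock: 16.98
tool_pos: [551.5, 62.1, 24.1]
ee_rot: [-0.13, 0.985, -0.108, 0.013]
force: [0.8, 1.0, -2.6]
finger_gap: 15.0
t 16.98 ins 128.3 left -5.5 z 24.1 hd 77.44 tilt 15.04 | F fwd 1.2 left -0.6 up -2.6 tz -0.14 gap 15.0
```

```bash
python3 -m inch '0 -0.001 0.0003 0 0 0 -1;0 -0.002 0.0005 0 0 0 -1;0 -0.002 0.0005 0 0 0 -1'; python3 -c "
from h import *
where()"
```

```text
clock: 17.23
tool_pos: [552.4, 63.8, 24.3]
ee_rot: [-0.13, 0.985, -0.108, 0.014]
force: [-0.1, -0.5, -1.6]
finger_gap: 15.3
t 17.23 ins 130.2 left -5.9 z 24.3 hd 77.44 tilt 15.02 | F fwd -0.5 left -0.0 up -1.6 tz -0.03 gap 15.3
```

```bash
python3 -m inch '0 -0.001 0.0003 0 0 0 -1;0 -0.002 0.0005 0 0 0 -1;0 -0.002 0.0005 0 0 0 -1'; python3 -c "
from h import *
where(); shot('wrist','w10')"
```

```text
clock: 17.48
tool_pos: [552.6, 64.7, 24.4]
ee_rot: [-0.129, 0.986, -0.109, 0.014]
force: [-4.1, -5.6, 0.2]
finger_gap: 15.5
t 17.48 ins 131.1 left -5.9 z 24.4 hd 77.39 tilt 14.91 | F fwd -6.3 left 2.7 up 0.2 tz -0.31 gap 15.5
```

View pics/w10.png

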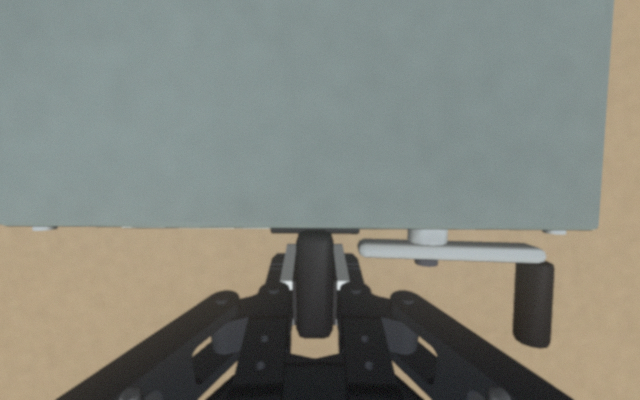

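```bash
python3 -m inch '0 -0.001 0.0003 0 0 0 -1;0 -0.002 0.0005 0 0 0 -1;0 -0.002 0.0005 0 0 0 -1;0 -0.002 0.0005 0 0 0 -1'; python3 -c "
from h import *
where()
for i in range(3):
  cams.camera('top'); where()"
```

```text
clock: 17.87
tool_pos: [552.9, 65.4, 24.5]
ee_rot: [-0.128, 0.986, -0.108, 0.013]
force: [-8.2, -11.7, 4.4]
finger_gap: 15.3
t 17.87 ins 131.9 left -6.0 z 24.5 hd 77.43 tilt 14.79 | F fwd -13.2 left 5.4 up 4.4 tz -0.17 gap 15.3
t 17.92 ins 131.9 left -6.0 z 24.5 hd 77.43 tilt 14.79 | F fwd -12.4 left 5.4 up 4.4 tz -0.14 gap 15.5
t 17.97 ins 132.0 left -6.0 z 24.5 hd 77.43 tilt 14.79 | F fwd -12.4 left 5.2 up 4.4 tz -0.10 gap 15.5
t 18.02 ins 131.9 left -6.0 z 24.5 hd 77.42 tilt 14.79 | F fwd -12.4 left 4.7 up 4.1 tz -0.22 gap 15.3
```

```bash
python3 -m inch '0 0.002 -0.0005 0 0 0 -1;0 0.003 -0.0008 0 0 0 -1;0 0.003 -0.0008 0 0 0 -1'; python3 -c "
from h import *
where()"
python3 -m inch '0 0 0 0 0 0 -0.3;0 0 0 0 0 0 -0.3;0 0 0 0 0 0 -0.3;0 0 0 0 0 0 -0.3;0 0 0 0 0 0 -0.3;0 0 0 0 0 0 -0.3'; python3 -c "
from h import *
where()"
```

```text
clock: 18.27
tool_pos: [553.1, 64.5, 24.7]
ee_rot: [-0.13, 0.985, -0.109, 0.014]
force: [0.7, -1.0, -2.1]
finger_gap: 15.5
t 18.27 ins 131.1 left -6.5 z 24.7 hd 77.40 tilt 15.04 | F fwd -0.8 left -0.9 up -2.1 tz -0.02 gap 15.5
clock: 18.77
tool_pos: [553.2, 64.6, 24.8]
ee_rot: [-0.13, 0.985, -0.109, 0.014]
force: [-0.2, 0.5, -0.1]
finger_gap: 30.0
t 18.77 ins 131.2 left -6.5 z 24.8 hd 77.42 tilt 15.03 | F fwd 0.5 left 0.3 up -0.1 tz 0.04 gap 30.0
```

```bash
python3 -m inch '0 0 -0.02 0 0 0 -0.3;0 0 -0.05 0 0 0 -0.3;0 0 -0.085 0 0 0 -0.3;0 0 -0.12 0 0 0 -0.3;0 0 -0.15 0 0 0 -0.3;0 0 -0.15 0 0 0 -0.3;0 0 -0.15 0 0 0 -0.3'; python3 -c "
from h import *
where(); shot('wrist','w11')"
```

```text
clock: 19.35
tool_pos: [545.9, 25.9, 171.8]
ee_rot: [-0.13, 0.985, -0.109, 0.017]
force: [0.0, 0.7, -0.7]
finger_gap: 29.6
t 19.35 ins 91.8 left -8.0 z 171.8 hd 77.45 tilt 15.01 | F fwd 0.6 left 0.1 up -0.7 tz 0.08 gap 29.6
```

View pics/w11.png

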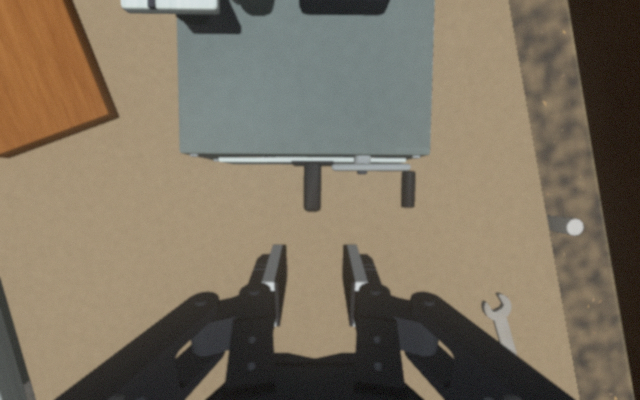

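```bash
python3 - <<'E'
import cv2
p=cv2.imread('pics/w11.png')
cv2.imwrite('pics/w11c.png',cv2.resize(p[140:220,280:440],None,fx=5,fy=5,interpolation=cv2.INTER_CUBIC))
cv2.imwrite('pics/w11d.png',cv2.resize(p[140:220,170:330],None,fx=5,fy=5,interpolation=cv2.INTER_CUBIC))
E
```

```text
(no output)
```

View pics/w11c.png

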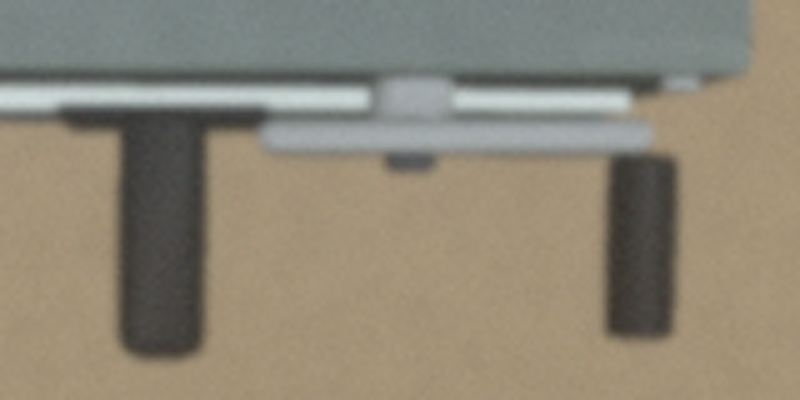

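View pics/w11d.png

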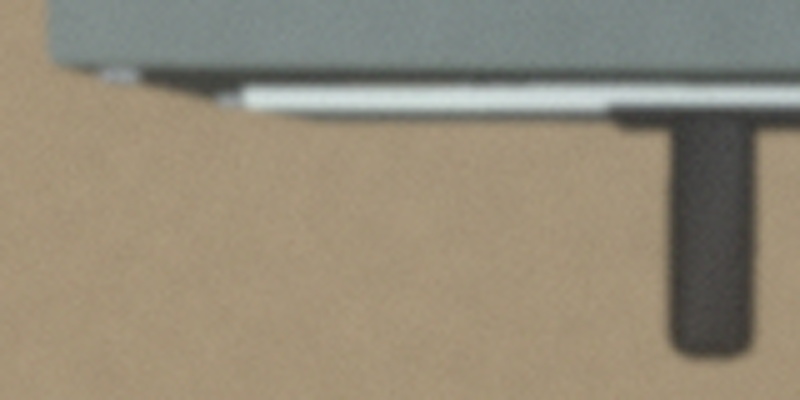

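```bash
python3 - <<'E'
from h import *
d=np.load('pics/w11.npy'); c=cams.get_calibration('wrist')
def fr(X):
    p=X-MID; return np.array([p@FV,p@LV,p[2]]).round(1)
for v in (174,180,186,192,198,204):
    print(v,[fr(pt('wrist',u,v,d[v,u])) for u in (407,408,409)][1])
print('bar',[fr(pt('wrist',u,166,d[166,u])).tolist() for u in (338,350,362,380,395,405)])
print('fin',[fr(pt('wrist',312,v,d[v,312])).tolist() for v in (175,190,205)])
print('plate',[fr(pt('wrist',u,159,d[159,u])).tolist() for u in (225,260,290)])
print('top',[fr(pt('wrist',u,130,d[130,u])).tolist() for u in (200,300,420)])
for z in (66,72): print(z,fr(ray('wrist',408.3,171,z)),fr(ray('wrist',408.3,189,z)),fr(ray('wrist',408.3,207.5,z)))
print('bar pivot',fr(ray('wrist',280+410/5,140+160/5,66)), 'corners',fr(ray('wrist',170+50/5,140+62/5,80)),fr(ray('wrist',280+750/5,140+72/5,80)))
E
```

```text
174 [-14.3 -86.3  74.1]
180 [-19.4 -86.4  74. ]
186 [-24.5 -86.6  73.7]
192 [-29.6 -86.9  73.2]
198 [-34.8 -86.9  73.6]
204 [-39.8 -86.7  74.5]
bar [[-7.6, -27.1, 69.7], [-7.5, -37.5, 69.3], [-7.6, -47.5, 71.2], [-7.6, -62.6, 72.9], [-7.5, -75.3, 73.3], [-7.6, -83.5, 74.2]]
fin [[-15.3, -4.6, 60.7], [-28.7, -4.7, 60.8], [-42.2, -4.7, 60.6]]
plate [[-0.5, 76.6, 48.4], [-0.4, 43.9, 49.3], [-0.1, 16.1, 47.4]]
top [[20.8, 87.7, 79.4], [21.5, 5.4, 78.0], [21.9, -93.9, 78.5]]
66 [-11.5 -89.   66. ] [-27.2 -89.4  66. ] [-43.6 -89.8  66. ]
72 [-11.7 -87.1  72. ] [-27.1 -87.5  72. ] [-43.  -87.9  72. ]
bar pivot [-12.5 -48.5  66. ] corners [  2.4 104.3  80. ] [   1.8 -102.2   80. ]
```

```bash
cat >> h.py <<'E'
def g2(fw,left,z,hd=77.2,tilt=15):
    t=np.radians(tilt); p=MID+(fw+19*np.sin(t))*FV+left*LV; p[2]=z-19*np.cos(t); plan(p,Rt(hd,tilt))
def w2():
    o=observe(); R=R_of(o['ee_rot']).as_matrix(); p=np.array(o['tool_pos'])-19*R[:,2]-MID; F=np.array(o['force'])
    print('t %.2f grasp fw %.1f left %.1f z %.1f | F fwd %.1f left %.1f up %.1f tq %s gap %.1f'%(o['clock'],p@FV,p@LV,p[2],F@FV,F@LV,F[2],np.round(o['torque'],2),o['finger_gap']))
E
python3 - <<'E'
from h import *
w2(); g2(-32,-87.2,140); g2(-32,-87.2,69)
E
```

```text
t 19.40 grasp fw -67.8 left -6.3 z 188.1 | F fwd -0.2 left 0.4 up 0.9 tq [-0.14  0.05  0.02] gap 30.1
plan [ 0.081  -0.0219  0.0557] [-0.0005  0.0003  0.0046]
plan [ 0.081  -0.0034  0.1243] [-0.0005  0.0003  0.0046]
```

```bash
python3 -m inch '0.03 -0.01 0.02 0 0 0.005 -0.05;0.06 -0.02 0.04 0 0 0.005 -0.05;0.081 -0.022 0.056 0 0 0.005 -0.05;0.081 -0.018 0.07 0 0 0.005 -0.05;0.081 -0.014 0.085 0 0 0.005 -0.05;0.081 -0.014 0.085 0 0 0.005 -0.05;0.081 -0.014 0.085 0 0 0.005 -0.05'; python3 -c "
from h import *
w2(); shot('wrist','w12')"
```

```text
clock: 19.98
tool_pos: [629.2, 44.2, 88.4]
ee_rot: [-0.13, 0.985, -0.111, 0.011]
force: [-0.3, -0.3, -0.7]
finger_gap: 40.5
t 19.98 grasp fw -31.8 left -84.9 z 106.7 | F fwd -0.4 left 0.2 up -0.7 tq [-0.12 -0.    0.01] gap 40.5
```

View pics/w12.png

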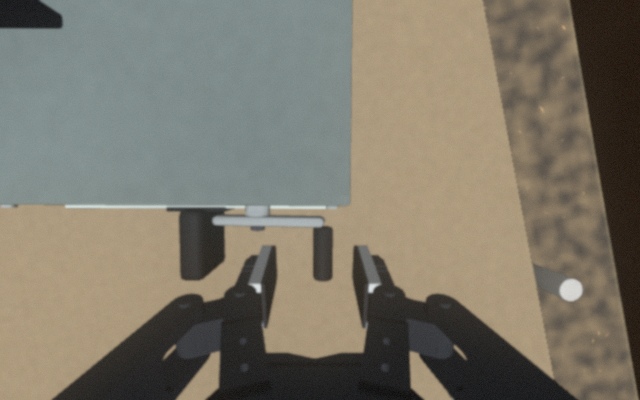

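```bash
python3 -c "
from h import *
g2(-32,-87.8,69)"
python3 -m inch '0.003 0.003 0.012 0 0 0 -0.05;0.003 0.006 0.024 0 0 0 -0.05;0.003 0.0098 0.0365 0 0 0 -0.05;0.003 0.0098 0.0365 0 0 0 -0.05;0.003 0.0098 0.0365 0 0 0 -0.05'; python3 -c "
from h import *
w2(); shot('wrist','w13')"
```

```text
plan [0.002  0.0104 0.038 ] [-0.0006  0.0042 -0.0012]
clock: 20.45
tool_pos: [633.1, 43.1, 51.6]
ee_rot: [-0.13, 0.985, -0.111, 0.013]
force: [0.0, -1.0, -0.4]
finger_gap: 40.5
t 20.45 grasp fw -32.0 left -88.9 z 70.0 | F fwd -0.9 left -0.2 up -0.4 tq [-0.16  0.02 -0.02] gap 40.5
```

View pics/w13.png

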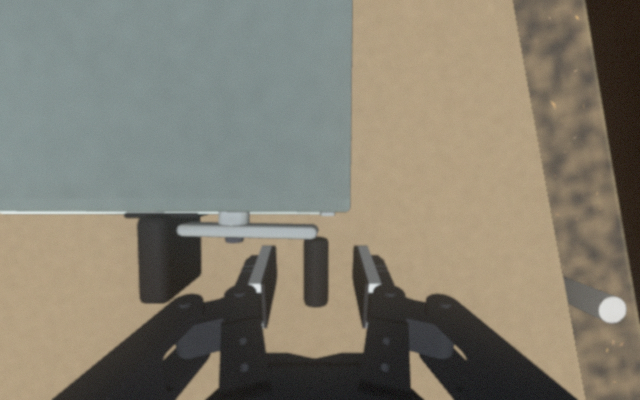

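The peg (316,270) lies midway between the fingers, so I close on it.

```bash
python3 -m inch '0 0 0 0 0 0 -1;0 0 0 0 0 0 -1;0 0 0 0 0 0 -1;0 0 0 0 0 0 -1;0 0 0 0 0 0 -1;0 0 0 0 0 0 -1;0 0 0 0 0 0 -1;0 0 0 0 0 0 -1'; python3 - <<'E'
from h import *
w2()
# arc waypoints in tool frame, pivot at (left0+40cos, z0-40 sin)
R=Rt(77.2,15); a0=.08
for a in np.arange(.08,1.7,.12):
    dl=40*(np.cos(a0)-np.cos(a)); dz=40*(np.sin(a)-np.sin(a0))
    print(round(a,2),np.round(R.T@(dl*LV+[0,0,dz])/1000,4))
E
```

```text
clock: 21.17
tool_pos: [633.9, 43.1, 53.3]
ee_rot: [-0.13, 0.985, -0.111, 0.014]
force: [-5.8, -0.6, 3.7]
finger_gap: 9.9
t 21.17 grasp fw -31.9 left -89.7 z 71.7 | F fwd -1.9 left 5.5 up 3.7 tq [0.03 0.9  0.14] gap 9.9
0.08 [0. 0. 0.]
0.2 [-0.0007 -0.0012 -0.0046]
0.32 [-0.0019 -0.0024 -0.0091]
0.44 [-0.0037 -0.0036 -0.0134]
0.56 [-0.006  -0.0047 -0.0174]
0.68 [-0.0088 -0.0057 -0.0212]
0.8 [-0.012  -0.0066 -0.0246]
0.92 [-0.0156 -0.0074 -0.0277]
1.04 [-0.0196 -0.0081 -0.0302]
1.16 [-0.0239 -0.0087 -0.0323]
1.28 [-0.0284 -0.0091 -0.0339]
1.4 [-0.0331 -0.0094 -0.035 ]
1.52 [-0.0378 -0.0095 -0.0355]
1.64 [-0.0426 -0.0095 -0.0355]
```

```bash
python3 -c "
from h import *
p,d=shot('wrist','w14'); w2()
cv2.imwrite('pics/w14c.png',cv2.resize(p[190:330,220:420],None,fx=4,fy=4,interpolation=cv2.INTER_CUBIC))"
```

```text
t 21.22 grasp fw -31.9 left -89.7 z 71.7 | F fwd -1.0 left 5.1 up 5.2 tq [-0.01  0.91  0.2 ] gap 9.8
```

View pics/w14c.png

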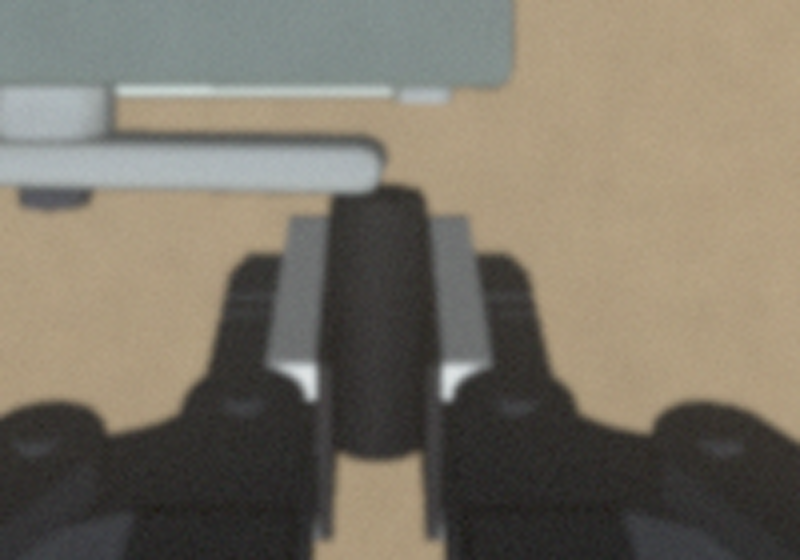

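```bash
python3 -m inch '-0.0003 -0.0006 -0.0023 0 0 0 -1;-0.0007 -0.0012 -0.0046 0 0 0 -1;-0.0013 -0.0018 -0.007 0 0 0 -1;-0.0019 -0.0024 -0.0091 0 0 0 -1;-0.0028 -0.003 -0.0112 0 0 0 -1;-0.0037 -0.0036 -0.0134 0 0 0 -1;-0.0037 -0.0036 -0.0134 0 0 0 -1'; python3 -c "
from h import *
w2();shot('wrist','w15')"
```

```text
clock: 21.8
tool_pos: [630.7, 43.8, 68.0]
ee_rot: [-0.13, 0.985, -0.11, 0.014]
force: [-1.1, -0.0, -1.5]
finger_gap: 10.1
t 21.80 grasp fw -31.9 left -86.3 z 86.4 | F fwd -0.3 left 1.1 up -1.5 tq [-0.34  0.27 -0.04] gap 10.1
```

View pics/w15.png

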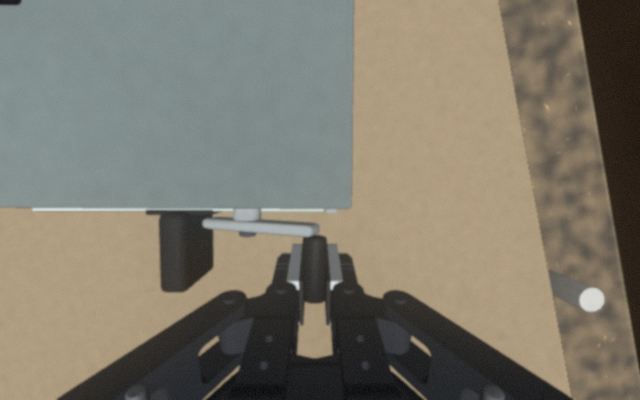

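```bash
python3 -m inch '-0.0011 -0.0005 -0.002 0 0 0 -1;-0.0023 -0.0011 -0.004 0 0 0 -1;-0.0037 -0.0016 -0.0059 0 0 0 -1;-0.0051 -0.0021 -0.0078 0 0 0 -1;-0.0067 -0.0026 -0.0095 0 0 0 -1;-0.0083 -0.003 -0.0112 0 0 0 -1;-0.0101 -0.0034 -0.0128 0 0 0 -1;-0.0119 -0.0038 -0.0143 0 0 0 -1;-0.0139 -0.0042 -0.0156 0 0 0 -1;-0.0159 -0.0045 -0.0168 0 0 0 -1;-0.0159 -0.0045 -0.0168 0 0 0 -1'; python3 -c "
from h import *
w2()"
```

```text
clock: 22.77
tool_pos: [617.9, 46.6, 87.0]
ee_rot: [-0.13, 0.985, -0.111, 0.018]
force: [7.1, -0.1, -2.3]
finger_gap: 9.3
t 22.77 grasp fw -32.0 left -73.0 z 105.4 | F fwd 1.5 left -6.9 up -2.3 tq [-0.43 -1.22 -0.38] gap 9.3
```

```bash
python3 -m inch '0 0 0 0 0 0 -0.55;0 0 0 0 0 0 -0.55;0 0 0 0 0 0 -0.55;0 0 0 0 0 0 -0.55'; python3 -c "
from h import *
w2()
p,d=shot('wrist','w16')"
```

```text
clock: 23.1
tool_pos: [614.9, 47.4, 84.6]
ee_rot: [-0.13, 0.985, -0.111, 0.014]
force: [0.6, -0.0, -0.4]
finger_gap: 19.8
t 23.10 grasp fw -31.9 left -70.1 z 103.0 | F fwd 0.1 left -0.6 up -0.4 tq [-0.12  0.04 -0.  ] gap 19.8
```

View pics/w16.png

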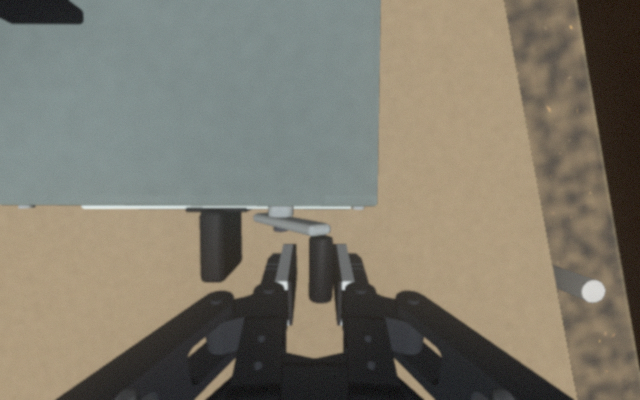

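```bash
python3 -m inch '-0.003 -0.0003 -0.001 0 0 0 -0.55;-0.006 -0.0006 -0.002 0 0 0 -0.55;-0.009 -0.0008 -0.003 0 0 0 -0.55;-0.012 -0.001 -0.004 0 0 0 -0.55;-0.015 -0.0013 -0.005 0 0 0 -0.55;-0.018 -0.0013 -0.005 0 0 0 -0.55;-0.021 -0.0013 -0.005 0 0 0 -0.55;-0.021 -0.0013 -0.005 0 0 0 -0.55'; python3 -c "
from h import *
w2()
p,d=shot('wrist','w17')"
```

```text
clock: 23.82
tool_pos: [593.8, 52.1, 89.5]
ee_rot: [-0.13, 0.985, -0.111, 0.013]
force: [2.0, -0.1, 0.8]
finger_gap: 19.6
t 23.82 grasp fw -31.9 left -48.6 z 107.9 | F fwd 0.4 left -2.0 up 0.8 tq [-0.14 -0.35 -0.12] gap 19.6
```

View pics/w17.png

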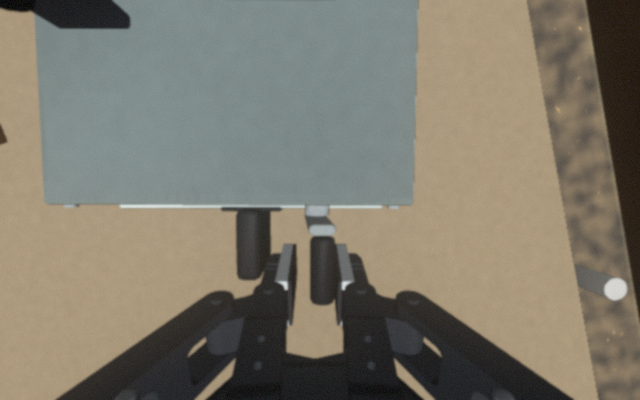

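```bash
python3 -m inch '-0.0015 0 0 0 0 0 -0.55;-0.003 0 0 0 0 0 -0.55;-0.004 0 0 0 0 0 -0.55;-0.004 0 0 0 0 0 -0.55'; python3 -c "
from h import *
w2()"; python3 -m inch '-0.001 0 0 0 0 0 -0.55;-0.002 0 0 0 0 0 -0.55;-0.002 0 0 0 0 0 -0.55'; python3 -c "
from h import *
w2();p,d=shot('wrist','w18')"
```

```text
clock: 24.2
tool_pos: [590.3, 52.9, 89.4]
ee_rot: [-0.13, 0.985, -0.111, 0.013]
force: [1.8, -0.9, 1.6]
finger_gap: 19.3
t 24.20 grasp fw -31.9 left -44.9 z 107.7 | F fwd -0.5 left -2.0 up 1.6 tq [-0.19 -0.26 -0.04] gap 19.3
clock: 24.45
tool_pos: [589.9, 53.0, 89.5]
ee_rot: [-0.13, 0.985, -0.111, 0.016]
force: [9.1, -0.2, -5.1]
finger_gap: 18.9
t 24.45 grasp fw -32.0 left -44.4 z 107.9 | F fwd 1.8 left -9.0 up -5.1 tq [-0.28 -1.17 -0.32] gap 18.9
```

View pics/w18.png

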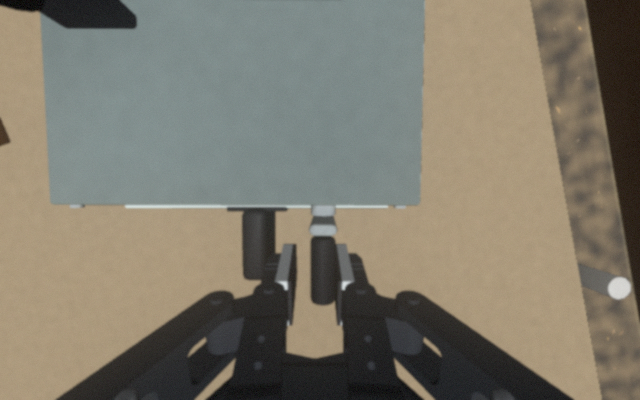

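```bash
python3 -m inch '0.003 0 0 0 0 0 -0.55;0.005 0 0 0 0 0 -0.4;0.005 0 0 0 0 0 -0.4;0.005 0 0 0 0 0 -0.4'; python3 -c "
from h import *
w2()"; python3 -m inch '0 0 -0.01 0 0 0 -0.4;0 0 -0.03 0 0 0 -0.4;0 0 -0.06 0 0 0 -0.4;0 0.02 -0.09 0 0 0 -0.4;0 0.05 -0.12 0 0 0 -0.4;0 0.05 -0.12 0 0 0 -0.4;0 0.05 -0.12 0 0 0 -0.4'; python3 -c "
from h import *
w2();p,d=shot('wrist','w19')
cv2.imwrite('pics/w19c.png',cv2.resize(p[60:200,150:450],None,fx=2.6,fy=2.6,interpolation=cv2.INTER_CUBIC))"
```

```text
clock: 24.83
tool_pos: [593.1, 52.3, 89.2]
ee_rot: [-0.13, 0.985, -0.111, 0.013]
force: [0.6, 0.5, 1.0]
finger_gap: 25.6
t 24.83 grasp fw -31.9 left -47.8 z 107.5 | F fwd 0.6 left -0.5 up 1.0 tq [-0.16  0.02 -0.04] gap 25.6
clock: 25.42
tool_pos: [577.0, -27.1, 195.1]
ee_rot: [-0.13, 0.985, -0.112, 0.016]
force: [0.0, -0.4, -0.0]
finger_gap: 25.7
t 25.42 grasp fw -112.9 left -49.6 z 213.4 | F fwd -0.4 left -0.1 up -0.0 tq [-0.09  0.03  0.01] gap 25.7
```

View pics/w19.png

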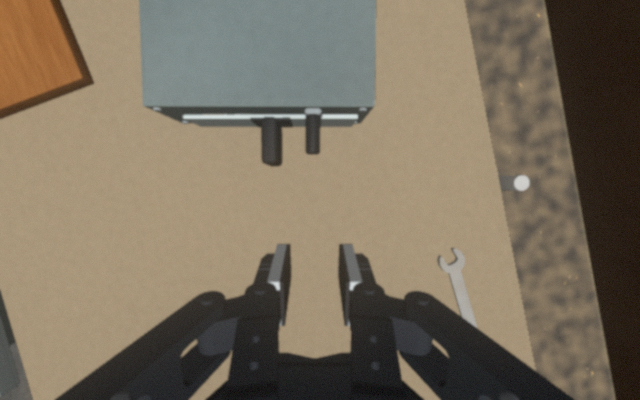

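View pics/w19c.png

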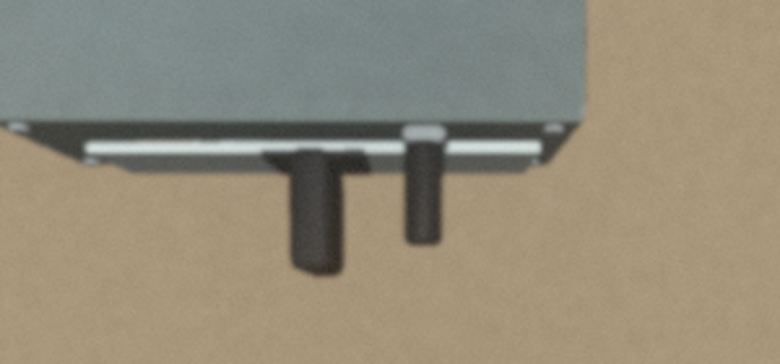

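```bash
python3 - <<'E'
from h import *
d=np.load('pics/w19.npy')
def fr(X):
    p=X-MID; return np.array([p@FV,p@LV,p[2]]).round(1)
print('peg',[fr(pt('wrist',313,v,d[v,313])).tolist() for v in (120,130,140,148)])
print('plate',[fr(pt('wrist',u,117,d[117,u])).tolist() for u in (190,220,250,340,352)])
p,_=shot('top','top9'); q=cv2.imread('pics/top0.png'); 
df=cv2.absdiff(p,q).max(2)>40
cv2.imwrite('pics/top9c.png',cv2.resize(p[90:290,140:540],None,fx=2,fy=2))
for n,(a,b,c,e) in dict(spanner=(310,118,365,138),offcut=(388,150,456,174),pencil=(402,174,446,188),panel=(165,228,240,278)).items(): print(n,int(df[b:e,a:c].sum()))
E
```

```text
peg [[-15.8, -48.0, 109.7], [-24.0, -48.0, 111.3], [-31.7, -48.0, 110.1], [-38.0, -48.0, 109.6]]
plate [[-0.7, 75.1, 49.4], [-0.6, 45.3, 49.0], [-0.3, 15.5, 48.0], [-0.8, -74.6, 50.5], [-0.3, -86.9, 47.9]]
spanner 0
offcut 0
pencil 0
panel 34
```

View pics/top9c.png

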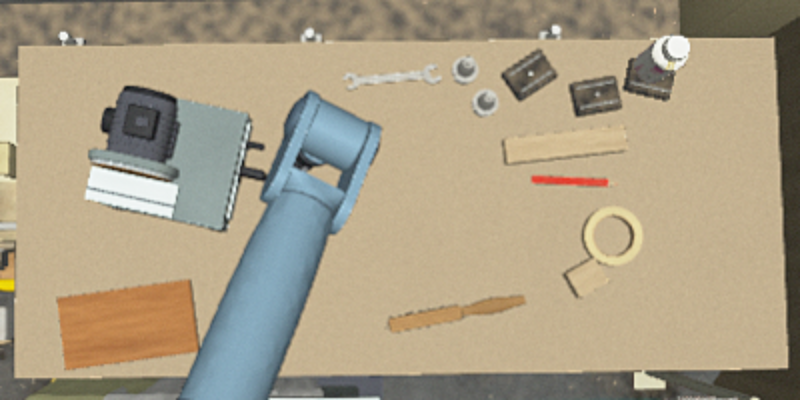

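The panel's 34 changed pixels come from the arm, which was over its corner in the first picture. The peg's top is now about 111 mm high directly above the pivot, the plate is flush across its width, and the bystanders are unmoved. I hand the job in.

```bash
python3 -c "
from h import *
print(order.close_job())"
```

```text
the job is handed in; nothing more can be done
None
```

The dust tray is back in the sander, flush and past the catch, and the turn-button stands upright in front of it. I handed the job in at about 25.5 s with the gripper clear of everything; the hand-in gives no verdict.

- **Fitting the tray:** I slid it in biased to the left, then moved it right until it touched the long rail. The rails' middle turned out to lie roughly 5 mm right of the opening's. I eased off the rail and pushed the tray home, where the ball dropped into its notch. The highest readings at my checks were about 13 N pushing forward and 7 N sideways.
- **Turn-button:** I gripped the peg and lifted it part of the way, then pushed it sideways with one finger up to its stop at about 9 N. That puts it near 1.60 rad, just past upright.
- **Last checks:**
  - The depth readings put the plate's top edge within 0.5 mm along its whole width, parallel to the face, and the picture shows no gap.
  - The peg's top was about 111 mm high, directly above the pivot.
  - The spanner, offcut and pencil matched the first picture exactly. The brush, tape and block I judged by eye, and they looked unmoved.
- **Where readings disagreed:**
  - The image difference flagged 34 pixels on the sample panel, which I put down to the arm covering its corner.
  - The camera estimates of the sander's pose differed by 2–3 mm and 0.3°, which is why I relied on feel for the fit.
  - The finger gap read about 10 mm on the 12 mm peg.

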